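# Gang-clamp the bar blanks in the machine vise

### The arm

A 7-joint arm with a two-finger parallel gripper is mounted at the origin on the work surface. World frame = base frame: x ahead of the robot, y to its left, z up, the work surface at z = 0. Lengths are in m, angles in rad, forces in N, time in s.
With the tool pointing down it reaches from about 0.35 to 0.775 m from the base axis. Payload 3.1 kg.
Tool frame: the origin (TCP) lies on the centre line of the jaws, within the pads' length; the fingertips stand 19 mm ahead of it and the grasp point (between the pads) is the TCP; z points along the fingers, y is the direction in which the jaws open and shut (so a half turn about z gives the same grasp; the last joint's range is limited). The gripper opens to 85 mm and grips with 20 to 120 N. Pads are 22 mm wide; open, the fingers measure 114 mm over their backs; the gripper's body (76 mm by 85 mm) begins 54 mm behind the grasp point. The pads swing forward as they close: fully open they stand 13 mm farther back than shut.
Start: joints at [1.211, 0.311, 0.014, 1.512, -0.004, 1.319, -0.027], TCP at [0.172, -0.522, 0.25] pointing down, gripper open.
Joint ranges: [-2.7, 2.7], [-0.3, 1.91], [-1.27, 1.3], [0.12, 2.57], [-1.44, 4.58], [0.2, 2.03], [-3.05, 3.05]. Speed limits (rad/s): [2.79, 2.79, 3.14, 3.14, 3.14, 3.14, 3.14].

### API

Orientations are given as a unit quaternion [x, y, z, w].
In Python, from rig import manip, optics gives the robot as it stands.
- The arm moves only by the tool arm_command, never from a script. Its argument "commands" is text: rows parted by semicolons, each of 4 numbers parted by spaces: the shift along the tool's x, y, z in mm, then the turn about the tool's z in degrees. In form: dx dy dz roll; .... A call has exactly 10 rows; each row is the pose to reach, as a shift and turn from the pose measured when the call began, along the tool's axes at that moment; what a row does not reach only later rows make up. A row lasts 1/10 s, in which the tool goes at most 50 mm and 8.59 degrees, less where a joint would pass 70% of its speed; a pose out of reach is approached as far as the arm can. A call with a gripper value outside its range is refused whole. "grip" is the gripper's target within -1 to 1 (shut at 1, half-way at 0, fully open at -1), set as the call begins (left out, the last holds). The fingers move at their own pace and stop on an object; the grip force is fixed at half the most. Time passes only in rows, so rows that repeat a pose let the fingers close, or fill a call up. It gives the time, the measured TCP pose, the force and the opening at its end, in the units of the state.
- manip.read_state(): the state, without advancing time (a new reading comes with each control period).
- optics.capture(name): name is "side" or "top"; returns the picture (480x640x3 uint8, red, green, blue); there is no depth.
- optics.get_calibration(name): a dict with "K" (3x3 intrinsics, pixels), "R" (3x3) and "t" (3): a world point X has camera coordinates R X + t. Camera axes: x right, y down, z forward; pixel columns grow to the right and rows downward; lengths in m; the calibration is good to about 2 mm. A picture is of the moment at which its call begins. get_calibration takes no time and is no camera call.
- manip.close_job(): hands the job in, once; it reports no verdict.
The state is a dict: "t": time; "joint_pos": joint angles; "joint_vel": joint speeds; "joint_torque": joint torques, N m; "tcp_pos": TCP position; "ee_rot": TCP orientation; "wrist_force": force on the tool from outside, world axes, zero at the start; "torque": the same for the moment, N m; "finger_gap": opening from 0.0 (shut) to 1.0 (fully open).
Only numpy, scipy, OpenCV 4.12 (cv2) and the standard library are available. Lean on these libraries where they do the work, as an engineer would, in place of code of your own. Each camera call takes 0.05 s, during which the arm holds its last target.

### The job

Get the bar blanks ready for drilling: clamp every square steel bar lying on the bench in the machine vise, all together in one row, lying flat on the bed side by side along the jaws and about centred, and crank the vise tight on them. Any finished round piece still standing in the vise goes into the parts tray; leave the other things on the bench alone.

Things in the scene. Friction and masses are not known exactly. Their poses are not given: they have to be found in the camera images.
- vise: machine vise bolted to the bench. Origin on the bench under the middle of the fixed jaw's clamping face; z up; -x runs from the fixed jaw (far from the robot) along the screw to the crank (near the robot); y runs along the jaws. Foot 100 mm wide, under all but the crank. Both jaws are 50 mm wide in y and stand 28 mm above the bed
- bed (a point): point on the vise's flat bed, 105 mm above the bench, at the middle of the foot of the fixed jaw's face; axes as the vise's. The bed is 96 mm wide in y and runs 134 mm from here towards the crank. Bars laid along y stick out 5 mm past the jaws at either end, so they can be held by their ends; the bed's ledges lie under the fingertips there
- jaw_face (a point): centre of the moving jaw's clamping face, 14 mm above the bed; axes as the vise's. The moving jaw is 28 mm thick behind (-x of) the face
- jaw (a joint): opening between the two jaw faces in m, 0 to 0.100. Driven by the crank only: 12 mm for each full turn, no backlash; the screw holds itself when let go. The loaded jaw pushes loose bars together and squares them up; about 9 N at the grip, once it bites, clamps well
- crank (a joint): crank angle a, rad, = opening / 0.012 x 2 pi, counting on over several turns; grows as the jaw opens: anticlockwise as the robot sees it; clockwise closes. At multiples of 2 pi the arm points up; the grip is at (y, z) = (45 sin a, 80 + 45 cos a) mm in the vise's frame (axis 80 mm above the bench). Takes about 2.5 N at the grip
- crank_grip (a point): point on the axis of the crank's grip, a black, freely spinning sleeve 18 mm in diameter, parallel to the vise's x, 45 mm off the crank's axis. The point stays at x = -228 mm of the vise; the sleeve spans x = -184 to -252 mm; crank arm and hub (radius 14 mm) lie between x = -150 and -180 mm. Lowest, the grip's axis is 35 mm above the bench
- slug: finished aluminium round slug, 26 mm in diameter, 40 mm tall, 0.055 kg; if a start has it, it stands upright on the vise's bed beside the fixed jaw's face, about 31 mm to its -y side. Origin at the centre of its underside. A start has the slug, the bush, both or neither (an absent one is None from the start)
- slug_center (a point): the middle of the slug
- tray: loose dark steel parts tray, 130 x 150 mm (x by y), 35 mm tall, 3 mm walls, open at the top, empty; origin at the centre of its underside
- bush: finished brass flanged bush, 24 mm in diameter below, a 28 mm flange 8 mm thick on top, 36 mm tall, 0.09 kg; if a start has it, it stands on the bed like the slug but about 31 mm to the +y side. Origin at the centre of its underside
- bush_center (a point): point on the bush's axis, 18 mm above its underside
- bar1: a bare steel square bar blank, 20 x 60 x 20 mm, 0.19 kg; origin at the centre of its underside as first laid, long axis = its y. Some of the four bars are absent in a given start (their state is None from the start)
- bar1_mid (a point): the middle of bar1 (10 mm from its long faces), axes as the bar's
- bar2: a bare steel square bar blank, 20 x 60 x 20 mm, 0.19 kg; origin at the centre of its underside as first laid, long axis = its y. Some of the four bars are absent in a given start (their state is None from the start)
- bar2_mid (a point): the middle of bar2 (10 mm from its long faces), axes as the bar's
- bar3: a bare steel square bar blank, 20 x 60 x 20 mm, 0.19 kg; origin at the centre of its underside as first laid, long axis = its y. Some of the four bars are absent in a given start (their state is None from the start)
- bar3_mid (a point): the middle of bar3 (10 mm from its long faces), axes as the bar's
- bar4: a bare steel square bar blank, 20 x 60 x 20 mm, 0.19 kg; origin at the centre of its underside as first laid, long axis = its y. Some of the four bars are absent in a given start (their state is None from the start)
- bar4_mid (a point): the middle of bar4 (10 mm from its long faces), axes as the bar's
- angle: offcut of dark angle iron, 70 mm long, 30 mm legs, 30 mm tall; a bystander, not one of the bars
- bearing: ball-bearing ring lying flat, 52 mm across, 15 mm thick; a bystander, absent in some starts

How it is judged:
At the end, for the whole second after the job is handed in: Each bar present lies flat on the bed between the jaws (middle 6 to 14.5 mm above it), along the jaws within 0.12 rad, centred within 15 mm, at rest; the moving jaw presses with over 10 N. A slug or bush left in the vise rests inside the tray, which stands level (x of bar1_mid in the frame of bed between -0.092 and -0.005 m and y of bar1_mid in the frame of bed between -0.015 and 0.015 m and z of bar1_mid in the frame of bed between 0.006 and 0.0145 m and angle between the y axis of each of bar1, bar2, bar3, bar4 and the y axis of vise, either way round below 0.12 rad and linear speed of each of bar1, bar2, bar3, bar4 below 0.02 m/s and x of bar2_mid in the frame of bed between -0.092 and -0.005 m and y of bar2_mid in the frame of bed between -0.015 and 0.015 m and z of bar2_mid in the frame of bed between 0.006 and 0.0145 m and x of bar3_mid in the frame of bed between -0.092 and -0.005 m and y of bar3_mid in the frame of bed between -0.015 and 0.015 m and z of bar3_mid in the frame of bed between 0.006 and 0.0145 m and x of bar4_mid in the frame of bed between -0.092 and -0.005 m and y of bar4_mid in the frame of bed between -0.015 and 0.015 m and z of bar4_mid in the frame of bed between 0.006 and 0.0145 m and x of slug_center in the frame of tray between -0.064 and 0.064 m and y of slug_center in the frame of tray between -0.074 and 0.074 m and z of slug_center in the frame of tray between 0 and 0.04 m and linear speed of each of slug, bush below 0.03 m/s and x of bush_center in the frame of tray between -0.064 and 0.064 m and y of bush_center in the frame of tray between -0.074 and 0.074 m and z of bush_center in the frame of tray between 0 and 0.04 m and contact force between jaw and anything else above 10 N and angle between tray's own z axis and vertical below 0.1 rad); the robot touches nothing.
It fails at once if the angle is disturbed (shifted more than 50 mm) (distance of angle from where it was at the start of the episode above 0.05 m).
It fails at once if the bearing is disturbed (shifted more than 50 mm) (distance of bearing from where it was at the start of the episode above 0.05 m).
Of bar1, bar2, bar3, bar4 only 3 to 4 are there at a start; the rules pass over those that are not, and their reading is None.
Of slug, bush, bearing only 1 to 2 are there at a start; the rules pass over those that are not, and their reading is None.
At some moment in a run one of bar1, bar2, bar3, bar4, tray may be knocked a few centimetres aside while the robot is not near it.
It also fails if it takes over 210 s, if anything falls off the work surface, if the arm or the gripper's body presses on something with over 40 N, if the wrist force passes 120 N, or if a joint passes its speed limit or range.

## Working session

There is one attempt and no reset: what is moved stays moved. The work goes in short steps, Python scripts to look and compute and a tool call to move; the robot and the scene stay as the last step left them, time stands still between calls to the robot, and variables do not carry over. Pictures are saved under pics/ and viewed, and the job is handed in when it is done.

Besides the shell and the picture viewer there is one more tool, called after ">>>" by a JSON object that holds its "op" and its "data", one argument or row to a line. arm_command: Moves the arm, as the interface text tells. Its arguments: {"type":"object","properties":{"commands":{"type":"string"},"grip":{"type":"number"}},"required":["commands"]}

```bash
ls; mkdir -p pics
python3 - <<'E'
from rig import manip, optics
import cv2
for n in ("side","top"):
    im=optics.capture(n); cv2.imwrite(f"pics/{n}0.png",im[:,:,::-1])
    c=optics.get_calibration(n); print(n,c)
print(manip.read_state())
E
```

```text
pics
side {'K': array([[457.97548585,   0.        , 327.16640821],
       [  0.        , 457.97548585, 247.68680227],
       [  0.        ,   0.        ,   1.        ]]), 'R': array([[-0.73699443, -0.67584161,  0.00879405],
       [-0.4552105 ,  0.48669809, -0.74559263],
       [ 0.49962247, -0.55350076, -0.66634398]]), 't': array([0.4039655 , 0.32428023, 0.78400793])}
top {'K': array([[458.10487026,   0.        , 324.84148271],
       [  0.        , 458.10487026, 240.73599739],
       [  0.        ,   0.        ,   1.        ]]), 'R': array([[ 0.01513627, -0.99971729, -0.01833672],
       [-0.99429127, -0.01311187, -0.10589124],
       [ 0.10562087,  0.01983484, -0.99420864]]), 't': array([-0.02680216,  0.56716005,  0.98455607])}
{'t': 0.1, 'joint_pos': array([ 1.21130097,  0.31164709,  0.01392119,  1.51286554, -0.00439703,
        1.31917459, -0.02719463]), 'joint_vel': array([ 2.23567684e-03, -1.12890470e-03,  5.13810283e-04, -3.46487498e-03,
       -7.38275714e-04,  2.47774034e-03, -2.26690580e-05]), 'joint_torque': array([ 9.36193319e-04, -3.80855227e+01,  1.46532739e-01, -2.31241375e+01,
        1.22288981e-02,  8.05334217e-03, -3.59816113e-05]), 'tcp_pos': array([ 0.17172541, -0.52188157,  0.24934129]), 'ee_rot': array([ 9.87389818e-01,  1.58304397e-01, -1.96997762e-04, -1.01300498e-03]), 'wrist_force': array([-0.3690231 , -1.01367195, -0.21261527]), 'torque': array([ 0.00572377, -0.03044689, -0.03278474]), 'finger_gap': 0.9989113213945904}
```

View pics/side0.png

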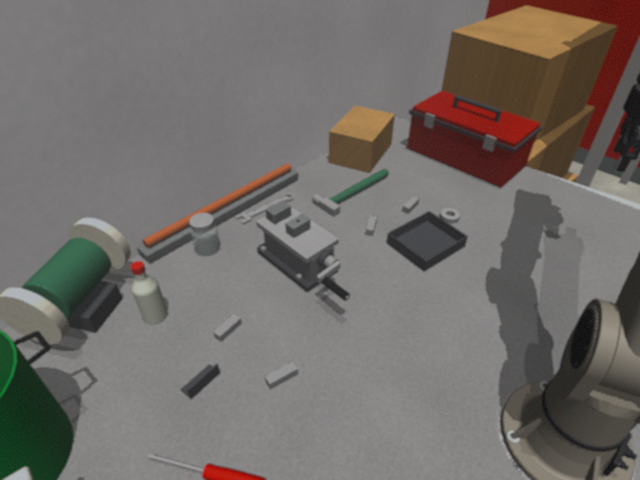

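View pics/top0.png

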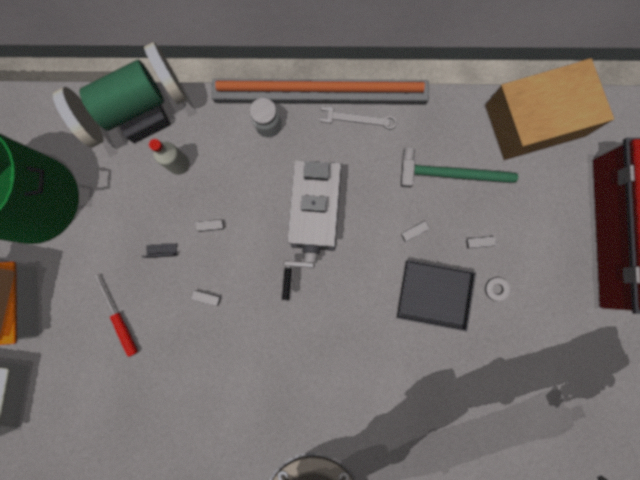

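The top view shows four bars at about (210,225), (205,297), (415,231) and (481,241). The tray is at (436,294), the bearing at (498,289), the angle at (160,250) and the vise at (315,205). I'll enlarge the vise next.

```bash
cat > h.py <<'E'
import numpy as np, cv2
from rig import manip, optics
from scipy.spatial.transform import Rotation as Rn
def cal(n):
    c=optics.get_calibration(n); return c["K"],c["R"],c["t"]
def proj(n,X):
    K,R,t=cal(n); p=(np.atleast_2d(X)@R.T+t)@K.T; return p[:,:2]/p[:,2:]
def unp(n,uv,z):
    K,R,t=cal(n); uv=np.atleast_2d(uv).astype(float)
    d=np.c_[uv,np.ones(len(uv))]@np.linalg.inv(K).T@R; C=-R.T@t
    s=(z-C[2])/d[:,2]; return C+d*s[:,None]
def crop(im,x0,y0,w,h,s,name):
    c=cv2.resize(im[y0:y0+h,x0:x0+w,::-1],None,fx=s,fy=s,interpolation=cv2.INTER_CUBIC)
    c=c.copy()
    for i in range(0,w,10):
        cv2.line(c,(i*s,0),(i*s,6 if i%50 else 14),(0,0,255),1)
        if i%20==0: cv2.putText(c,str(x0+i),(i*s+2,22),0,0.35,(0,0,255),1)
    for i in range(0,h,10):
        cv2.line(c,(0,i*s),(6,i*s),(0,0,255),1)
        if i%20==0: cv2.putText(c,str(y0+i),(8,i*s+4),0,0.35,(0,0,255),1)
    cv2.imwrite(f"pics/{name}.png",c)
E
python3 - <<'E'
import cv2
from h import *
t=cv2.imread("pics/top0.png")[:,:,::-1]; s=cv2.imread("pics/side0.png")[:,:,::-1]
crop(t,270,150,90,155,5 if 0 else 4,"tv0")
crop(s,250,190,110,115,5,"sv0")
crop(t,180,205,60,110,5,"tb0")
crop(t,390,210,130,125,5,"tc0")
E
```

```text
(no output)
```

View pics/tv0.png

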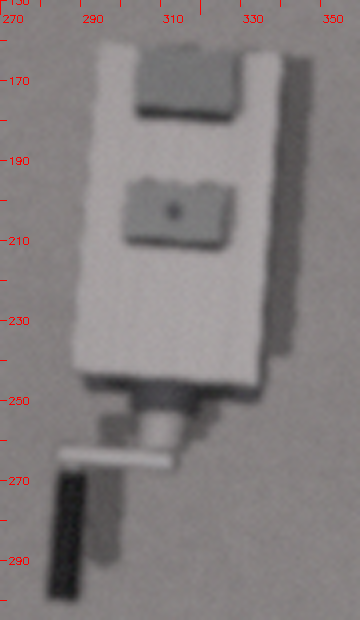

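View pics/sv0.png

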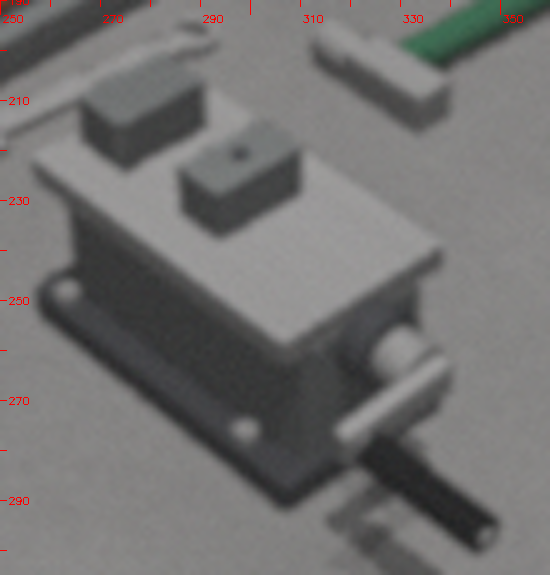

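View pics/tb0.png

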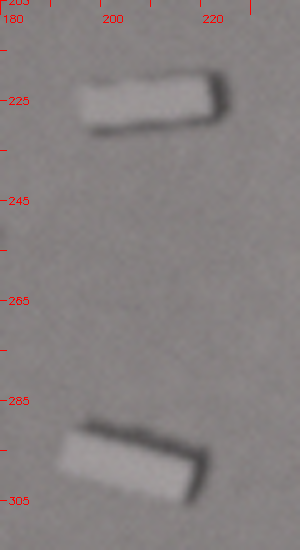

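View pics/tc0.png

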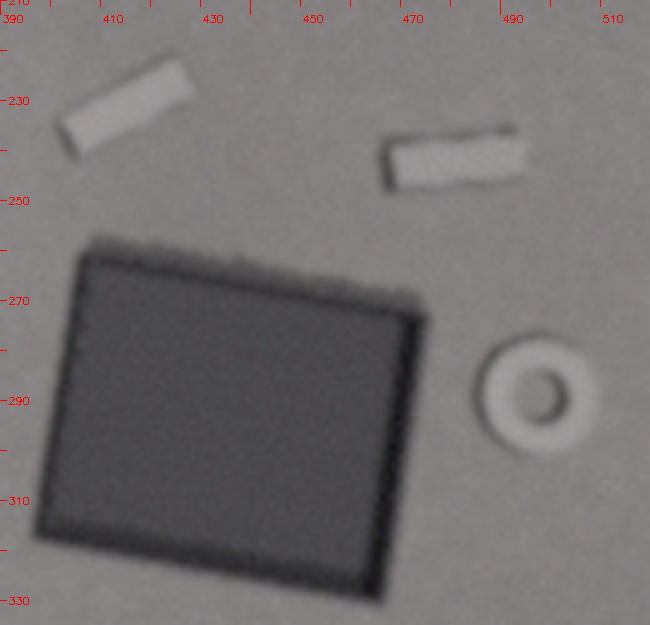

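No slug or bush stands in the vise: the jaws are at (315,168) and (313,203) with bare bed around them, and the grip is off to +y. That leaves the four bars to clamp. I'll fit the vise pose, jaw opening, crank angle and bar poses.

```bash
cat > fit.py <<'E'
from h import *
from scipy.optimize import least_squares
obs=[("top",(-134,48,105),(288.3,243)),("top",(-134,-48,105),(335.5,245.8)),
("side",(-134,48,105),(307,259)),("side",(-134,-48,105),(338,241.6)),
("top",(0,25,133),(303.7,177.5)),("top",(0,-25,133),(328.7,178.5)),
("top",("o",25,133),(302,195)),("top",("o",-25,133),(328.7,195.7)),
("top",("g",-252),(285.5,299.7)),("top",("g",-184),(288,267.5)),("side",("g",-252),(347,297)),("side",("g",-184),(324,280))]
def loc(p,o,a):
    if p[0]=="o": return (-o,p[1],p[2])
    if p[0]=="g": return (p[1],45*np.sin(a),80+45*np.cos(a))
    return p
def world(p,x,y,th):
    p=np.array(p)/1000; c,s=np.cos(th),np.sin(th)
    return np.array([x+c*p[0]-s*p[1],y+s*p[0]+c*p[1],p[2]])
def res(q):
    x,y,th,o,a=q; r=[]
    for n,p,uv in obs: r+=list(proj(n,world(loc(p,o,a),x,y,th))[0]-uv)
    return r
x0=[*unp("top",(316,178),.133)[0][:2],0,30,1.7]
f=least_squares(res,x0,loss="soft_l1",x_scale=[.01,.01,.05,5,.3])
print(f.x, "a pred from opening mod 2pi",(f.x[3]/12*2*np.pi)%(2*np.pi)); print(np.round(np.array(f.fun).reshape(-1,2),1))
from fit import *
E
sed -i '$d' fit.py
python3 - <<'E'
from fit import *
def c(x,y,s,x0,y0): return (x0+x/s,y0+y/s)
# bars top face corners (order around)
B={'A':[(80,87),(207,75),(213,120),(85,132)],
   'B':[(75,428),(200,460),(185,502),(58,465)]}
off={'A':(180,205),'B':(180,205)}
B['C']=[(62,122),(178,58),(195,92),(80,156)];off['C']=(390,210)
B['D']=[(390,143),(525,135),(527,175),(395,188)];off['D']=(390,210)
for k,v in B.items():
    uv=[c(a,b,5,*off[k]) for a,b in v]; P=unp("top",uv,.02)
    m=P.mean(0); L=(P[1]-P[0]+P[2]-P[3])/2; W=(P[3]-P[0]+P[2]-P[1])/2
    print(k,np.round(m[:2],4),"r",round(np.hypot(*m[:2]),3),"L",np.linalg.norm(L).round(3),"W",np.linalg.norm(W).round(3),"yaw of long axis deg",np.degrees(np.arctan2(L[1],L[0])).round(1), "side px",proj("side",[m[0],m[1],.02])[0].round(1))
for n in("top","side"):
    K,R,t=cal(n); print(n,-R.T@t)
E
```

```text
[ 6.85087690e-01 -1.54847216e-03 -7.36472120e-02  3.70933721e+01
  1.69325533e+00] a pred from opening mod 2pi 0.5724882731901424
[[-0.7 -0.6]
 [-1.3  0.7]
 [ 0.1 -1.4]
 [ 1.8 -4.2]
 [ 0.2 -1.2]
 [-0.1 -0.2]
 [ 0.2 -0.7]
 [-1.7  0.6]
 [-0.4  0.3]
 [ 0.3  0.1]
 [ 0.6  0.4]
 [ 0.4 -0.5]]
A [0.5992 0.2426] r 0.646 L 0.058 W 0.021 yaw of long axis deg -83.9 side px [228.6 323.4]
B [0.438  0.2433] r 0.501 L 0.059 W 0.019 yaw of long axis deg -104.1 side px [282.7 370.1]
C [ 0.5922 -0.2213] r 0.632 L 0.059 W 0.017 yaw of long axis deg -60.3 side px [372.3 221.5]
D [ 0.5702 -0.3674] r 0.678 L 0.059 W 0.019 yaw of long axis deg -84.7 side px [411.6 200.8]
top [ 0.4603383  -0.03888657  1.03841996]
side [0.05362811 0.54913911 0.76064741]
```

Run:
```python
from fit import *
obs=[o for i,o in enumerate(obs) if i!=3]
import fit; fit.obs=obs
f=least_squares(lambda q:fit.res([*q[:3],(q[3])*12/2/np.pi,q[3]]),[.685,-.0015,-.07,20.54],x_scale=[.01,.01,.05,.3],loss="soft_l1")
print(f.x,f.x[3]*12/2/np.pi, np.round(np.array(f.fun).reshape(-1,2),1).tolist())
q=f.x; a=q[3]
print("grip",world((-228,45*np.sin(a),80+45*np.cos(a)),*q[:3]))
s=manip.read_state(); print(Rn.from_quat(s["ee_rot"]).as_matrix().round(4))
im=cv2.imread("pics/top0.png")
for p in [(-134,48,105),(-134,-48,105),(0,25,133),(0,-25,133),(-228,45*np.sin(a),80+45*np.cos(a)),(-39.2,25,133),(-39.2,-25,133),(-67,25,133),(-67,-25,133)]:
    for n in ("top",):
        u=proj(n,world(p,*q[:3]))[0]; print(p,u.round(1))
```

```text
[ 6.85087690e-01 -1.54847216e-03 -7.36472120e-02  3.70933721e+01
  1.69325533e+00] a pred from opening mod 2pi 0.5724882731901424
[[-0.7 -0.6]
 [-1.3  0.7]
 [ 0.1 -1.4]
 [ 1.8 -4.2]
 [ 0.2 -1.2]
 [-0.1 -0.2]
 [ 0.2 -0.7]
 [-1.7  0.6]
 [-0.4  0.3]
 [ 0.3  0.1]
 [ 0.6  0.4]
 [ 0.4 -0.5]]
[ 6.85464182e-01 -1.80267398e-03 -7.28839322e-02  2.05472200e+01] 39.24229946831501 [[-0.6, -0.7], [-1.1, 0.5], [0.1, -1.6], [0.4, -1.4], [0.0, -0.4], [0.3, 0.1], [-1.7, 1.5], [-0.2, 0.1], [0.5, -0.1], [0.6, 0.3], [0.5, -0.6]]
grip [0.46132003 0.05931998 0.07430626]
[[ 9.499e-01  3.126e-01 -7.000e-04]
 [ 3.126e-01 -9.499e-01  1.900e-03]
 [-1.000e-04 -2.100e-03 -1.000e+00]]
(-134, 48, 105) [287.7 242.3]
(-134, -48, 105) [334.4 246.3]
(0, 25, 133) [304.1 176.1]
(0, -25, 133) [328.7 178.1]
(-228, np.float64(44.63833865389639), np.float64(74.30625586981118)) [286.5 288.3]
(-39.2, 25, 133) [302.3 195.1]
(-39.2, -25, 133) [327.  197.2]
(-67, 25, 133) [301.  208.7]
(-67, -25, 133) [325.8 210.8]
```

```bash
cat >> h.py <<'E'
VX,VY,VTH=0.6855,-0.0018,-0.0729
def vw(x,y,z):
    c,s=np.cos(VTH),np.sin(VTH); return np.array([VX+(c*x-s*y)/1e3,VY+(s*x+c*y)/1e3,z/1e3])
def wv(P):
    c,s=np.cos(VTH),np.sin(VTH); d=np.array(P[:2])-[VX,VY]; return np.array([c*d[0]+s*d[1],-s*d[0]+c*d[1],P[2]])*1e3
def go(P,yaw):
    """P world m, yaw deg of tool x"""
    s=manip.read_state(); M=Rn.from_quat(s["ee_rot"]).as_matrix()
    d=M.T@(np.array(P)-s["tcp_pos"])*1e3
    y=np.degrees(np.arctan2(M[1,0],M[0,0])); r=(y-yaw+180)%360-180
    print("move",d.round(1),"roll",round(r,1),"(half-turn alt",round((r+270)%180-90,1),") now vise",wv(s["tcp_pos"]).round(1),"yaw",round(y,2),"F",s["wrist_force"].round(1),"gap",round(s["finger_gap"],3),"t",round(s["t"],1), "j7",s["joint_pos"][6].round(2),"tilt",M[:,2].round(3))
E
python3 -c "
from h import *
a=20.547
go(vw(-230,45*np.sin(a),200),-4.2)"
```

```text
move [ 455.  -462.2   50.3] roll 22.4 (half-turn alt 22.4 ) now vise [-474.5 -556.1  249.3] yaw 18.22 F [-0.4 -1.  -0.2] gap 0.999 t 0.1 j7 -0.03 tilt [-0.001  0.002 -1.   ]
```

>>> {"op": "arm_command", "data": {
  "commands": "455 -462 30 22.4;455 -462 30 22.4;455 -462 30 22.4;455 -462 30 22.4;455 -462 30 22.4;455 -462 30 22.4;455 -462 30 22.4;455 -462 30 22.4;455 -462 30 22.4;455 -462 30 22.4",
  "grip": -0.3
}}

```text
t: 1.1
tcp_pos: [0.3923, -0.0752, 0.2271]
ee_rot: [0.999, -0.037, -0.0, -0.001]
wrist_force: [1.7, -0.6, -1.0]
finger_gap: 0.646
```

```bash
python3 -c "
from h import *
a=20.547
go(vw(-230,45*np.sin(a),150),-4.2)"
```

```text
move [  57.1 -139.1   77.3] roll -0.0 (half-turn alt -0.0 ) now vise [-287.1  -94.6  227.1] yaw -4.21 F [ 1.7 -0.6 -1. ] gap 0.646 t 1.1 j7 -1.51 tilt [-0.001  0.001 -1.   ]
```

>>> {"op": "arm_command", "data": {
  "commands": "15 -35 19 0;30 -70 38 0;45 -105 58 0;57 -139 77 0;57 -139 77 0;57 -139 77 0;57 -139 77 0;57 -139 77 0;57 -139 77 0;57 -139 77 0"
}}

```text
t: 2.1
tcp_pos: [0.4594, 0.0584, 0.1508]
ee_rot: [0.999, -0.038, 0.0, -0.0]
wrist_force: [0.8, -0.9, 0.4]
finger_gap: 0.649
```

```bash
python3 -c "
from h import *
a=20.547
go(vw(-230,45*np.sin(a),80+45*np.cos(a)),-4.2)
im=optics.capture('top'); crop(im,250,230,100,100,6,'tg1')
im=optics.capture('side'); crop(im,270,190,120,120,5,'sg1')
"
```

```text
move [-0.2 -1.  76.4] roll -0.1 (half-turn alt -0.1 ) now vise [-229.9   43.6  150.8] yaw -4.31 F [ 0.8 -0.9  0.4] gap 0.649 t 2.1 j7 -1.96 tilt [ 0.     0.001 -1.   ]
```

View pics/tg1.png

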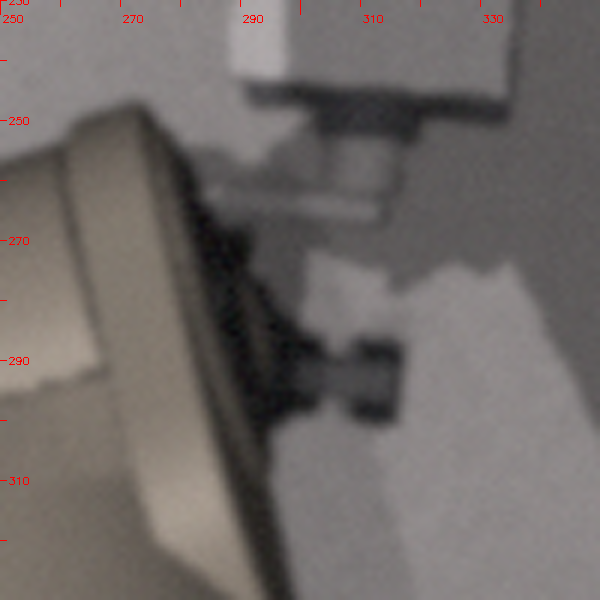

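View pics/sg1.png

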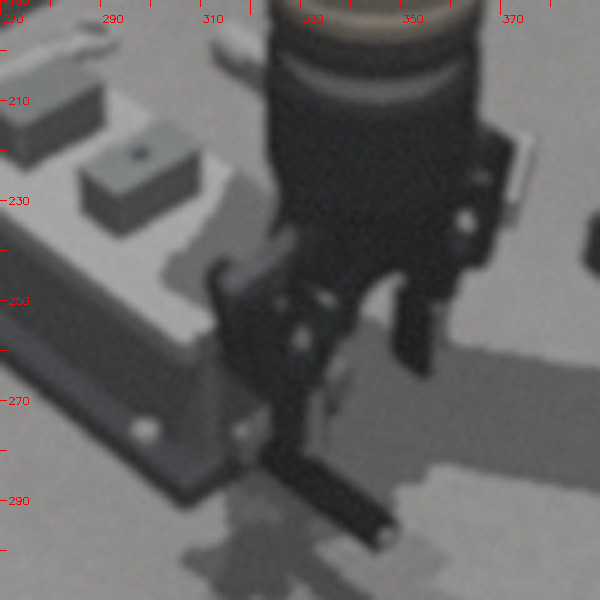

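The side view shows the fingers straddling the sleeve, whose end is at (345,297). I'll descend and close.

>>> {"op": "arm_command", "data": {
  "commands": "0 -1 15 0;0 -1 30 0;0 -1 45 0;0 -1 60 0;0 -1 70 0;0 -1 76 0;0 -1 76 0;0 -1 76 0;0 -1 76 0;0 -1 76 0"
}}

```text
t: 3.2
tcp_pos: [0.46, 0.06, 0.0752]
ee_rot: [0.999, -0.037, 0.001, -0.001]
wrist_force: [-0.5, 0.9, 0.2]
finger_gap: 0.65
```

>>> {"op": "arm_command", "data": {
  "commands": "0 0 0 0;0 0 0 0;0 0 0 0;0 0 0 0;0 0 0 0;0 0 0 0;0 0 0 0;0 0 0 0;0 0 0 0;0 0 0 0",
  "grip": 1
}}

```text
t: 4.2
tcp_pos: [0.4601, 0.0606, 0.0753]
ee_rot: [0.999, -0.037, 0.001, -0.001]
wrist_force: [0.5, 3.7, 1.5]
finger_gap: 0.187
```

```bash
python3 -c "
from h import *
a=20.547
go(vw(-230,45*np.sin(a),80+45*np.cos(a)),-4.2)
im=optics.capture('side'); crop(im,270,190,120,120,5,'sg2')
"
```

```text
move [-0.7  1.2  1. ] roll -0.0 (half-turn alt -0.0 ) now vise [-229.3   45.8   75.3] yaw -4.24 F [0.5 3.7 1.5] gap 0.187 t 4.2 j7 -2.03 tilt [ 0.002  0.002 -1.   ]
```

View pics/sg2.png

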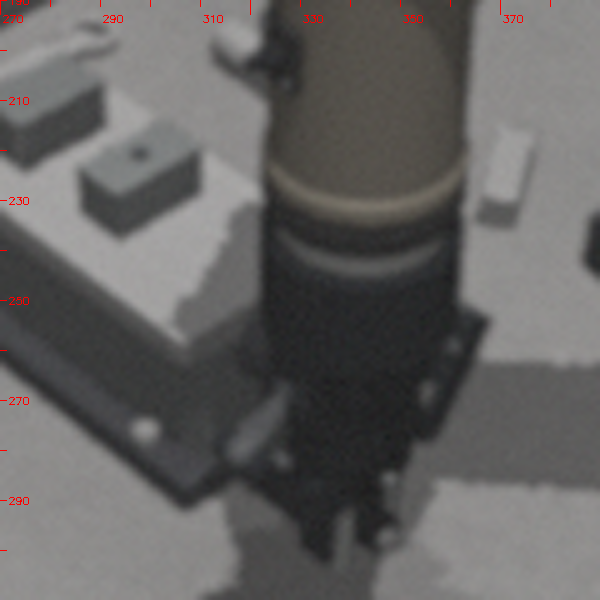

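```bash
cat >> h.py <<'E'
def arc(angs,cy=0.,cz=0.,roll=True):
    """angs deg; crank centre offsets mm; from measured pose"""
    s=manip.read_state(); M=Rn.from_quat(s["ee_rot"]).as_matrix()
    v=wv(s["tcp_pos"]); am=np.degrees(np.arctan2(v[1]-cy,v[2]-80-cz))%360
    print("measured vise",v.round(1),"angle",am.round(1),"radius",np.hypot(v[1]-cy,v[2]-80-cz).round(1),"F",s["wrist_force"].round(1),"gap",round(s["finger_gap"],3),"t",round(s["t"],1))
    out=[]
    for a in angs:
        a=np.radians(a); P=vw(-229,cy+45*np.sin(a),80+cz+45*np.cos(a))
        d=M.T@(P-s["tcp_pos"])*1e3; out.append("%.0f %.1f %.1f 0"%(d[0],d[1],d[2]))
    print(";".join(out))
E
python3 -c "
from h import *
arc([110,130,150,170,190,210,230,250,270,270],cy=.7)"
```

```text
measured vise [-229.3   45.8   75.3] angle 96.0 radius 45.3 F [-0.1  3.3  0.9] gap 0.194 t 4.2
0 2.8 10.7 0;0 10.7 24.2 0;0 22.7 34.2 0;0 37.4 39.5 0;0 53.0 39.5 0;0 67.7 34.1 0;0 79.6 24.1 0;0 87.4 10.5 0;0 90.1 -4.9 0;0 90.1 -4.9 0
```

>>> {"op": "arm_command", "data": {
  "commands": "0 3 10.5 0;0 10.5 24 0;0 22.5 34 0;0 37.5 39.5 0;0 53 39.5 0;0 67.5 34 0;0 79.5 24 0;0 87.5 10.5 0;0 90 -5 0;0 90 -5 0"
}}

```text
t: 5.25
tcp_pos: [0.4546, -0.0292, 0.081]
ee_rot: [0.999, -0.037, 0.002, -0.002]
wrist_force: [1.3, 4.1, 0.8]
finger_gap: 0.192
```

```bash
python3 -c "
from h import *
arc(range(290,475,20),cy=.7)"
```

```text
measured vise [-228.3  -44.1   81. ] angle 271.3 radius 44.8 F [1.3 4.1 0.8] gap 0.192 t 5.2
-1 -2.6 -14.4 0;-1 -10.4 -27.9 0;-1 -22.4 -37.9 0;-1 -37.1 -43.2 0;-1 -52.8 -43.2 0;-1 -67.4 -37.8 0;-1 -79.4 -27.7 0;-1 -87.1 -14.1 0;-1 -89.8 1.3 0;-1 -87.0 16.7 0
```

>>> {"op": "arm_command", "data": {
  "commands": "0 -3 -14.5 0;0 -10.5 -28 0;0 -22.5 -38 0;0 -37.5 -43 0;0 -53 -43 0;0 -67.5 -38 0;0 -79.5 -27.5 0;0 -87.5 -14 0;0 -90 1 0;0 -87.5 16.5 0"
}}

```text
t: 6.25
tcp_pos: [0.4601, 0.0583, 0.0635]
ee_rot: [0.999, -0.037, 0.001, -0.001]
wrist_force: [-1.4, 1.3, 3.2]
finger_gap: 0.193
```

```bash
python3 -c "
from h import *
arc(range(120,405,30),cy=1)"
```

```text
measured vise [-229.2   43.5   63.5] angle 111.2 radius 45.6 F [-1.4  1.3  3.2] gap 0.193 t 6.2
0 3.6 6.0 0;0 20.1 22.4 0;0 42.6 28.4 0;0 65.1 22.3 0;0 81.5 5.8 0;0 87.5 -16.7 0;0 81.4 -39.2 0;0 64.9 -55.6 0;0 42.4 -61.6 0;0 19.9 -55.5 0
```

>>> {"op": "arm_command", "data": {
  "commands": "0 3.5 6 0;0 20 22.5 0;0 42.5 28.5 0;0 65 22.5 0;0 81.5 6 0;0 87.5 -16.5 0;0 81.5 -39 0;0 65 -55.5 0;0 42.5 -61.5 0;0 20 -55.5 0"
}}

```text
t: 7.25
tcp_pos: [0.4586, 0.0352, 0.1195]
ee_rot: [0.999, -0.039, 0.001, 0.001]
wrist_force: [2.5, -5.0, -4.4]
finger_gap: 0.189
```

```bash
python3 -c "
from h import *
arc(range(60,360,30),cy=1)"
```

```text
measured vise [-228.9   20.4  119.5] angle 26.2 radius 44.0 F [ 2.5 -5.  -4.4] gap 0.189 t 7.2
-0 -19.6 16.9 0;-0 -25.7 39.4 0;-0 -19.7 61.9 0;-0 -3.2 78.4 0;-0 19.3 84.5 0;-0 41.8 78.5 0;0 58.3 62.1 0;0 64.3 39.6 0;0 58.3 17.1 0;0 41.9 0.6 0
```

>>> {"op": "arm_command", "data": {
  "commands": "0 -19.5 17 0;0 -25.5 39.5 0;0 -19.5 62 0;0 -3 78.5 0;0 19.5 84.5 0;0 42 78.5 0;0 58.5 62 0;0 64.5 39.5 0;0 58.5 17 0;0 42 0.5 0"
}}

```text
t: 8.25
tcp_pos: [0.4562, -0.0067, 0.1187]
ee_rot: [0.999, -0.04, 0.002, -0.001]
wrist_force: [12.4, 10.1, -26.6]
finger_gap: 0.186
```

```bash
python3 -c "
from h import *
arc(range(0,300,30),cy=1)"
```

```text
measured vise [-228.4  -21.6  118.7] angle 329.7 radius 44.8 F [ 12.4  10.1 -26.6] gap 0.186 t 8.2
-1 -22.6 -6.3 0;-1 -45.1 -0.2 0;-1 -61.6 16.3 0;-1 -67.6 38.8 0;-1 -61.5 61.3 0;-1 -45.0 77.7 0;-1 -22.5 83.7 0;-1 -0.0 77.7 0;-1 16.4 61.2 0;-1 22.4 38.6 0
```

```bash
python3 -c "
from h import *
arc(range(0,300,30),cy=.9,cz=-1.2)"
```

```text
measured vise [-228.4  -21.6  118.7] angle 330.6 radius 45.8 F [ 12.4  10.1 -26.6] gap 0.186 t 8.2
-1 -22.5 -5.1 0;-1 -45.0 1.0 0;-1 -61.5 17.5 0;-1 -67.5 40.0 0;-1 -61.4 62.5 0;-1 -44.9 78.9 0;-1 -22.4 84.9 0;-1 0.1 78.9 0;-1 16.5 62.4 0;-1 22.5 39.8 0
```

>>> {"op": "arm_command", "data": {
  "commands": "-1 -22.5 -5 0;-1 -45 1 0;-1 -61.5 17.5 0;-1 -67.5 40 0;-1 -61.5 62.5 0;-1 -45 79 0;-1 -22.5 85 0;-1 0 79 0;-1 16.5 62.5 0;-1 22.5 40 0"
}}

```text
t: 9.25
tcp_pos: [0.4546, -0.0295, 0.0786]
ee_rot: [0.999, -0.041, 0.003, -0.002]
wrist_force: [5.7, 10.9, -4.4]
finger_gap: 0.193
```

```bash
python3 -c "
from h import *
arc(range(300,600,30),cy=.9,cz=-1.2)"
```

```text
measured vise [-228.2  -44.4   78.6] angle 269.8 radius 45.3 F [ 5.7 10.9 -4.4] gap 0.193 t 9.2
-1 -6.4 -22.7 0;-1 -23.0 -39.1 0;-1 -45.5 -45.0 0;-1 -68.0 -38.9 0;-1 -84.4 -22.3 0;-2 -90.3 0.2 0;-2 -84.2 22.7 0;-2 -67.6 39.1 0;-1 -45.1 45.0 0;-1 -22.6 38.9 0
```

>>> {"op": "arm_command", "data": {
  "commands": "-1 -7 -22.5 0;-1 -23.5 -39 0;-1 -46 -45 0;-1 -68.5 -39 0;-1 -85 -22.5 0;-1 -91 0 0;-1 -84.5 22.5 0;-1 -68 39 0;-1 -45.5 45 0;-1 -23 39 0"
}}

```text
t: 10.25
tcp_pos: [0.4562, -0.0069, 0.0389]
ee_rot: [0.999, -0.04, 0.004, -0.003]
wrist_force: [0.4, 8.5, 10.6]
finger_gap: 0.191
```

```bash
python3 -c "
from h import *
arc([225,245,265,285,305,325,345,360,360,360],cy=1.3,cz=-1.2)"
```

```text
measured vise [-228.3  -21.8   38.9] angle 210.1 radius 46.1 F [ 0.4  8.5 10.6] gap 0.191 t 10.2
-1 8.7 -8.1 0;-0 17.6 -20.9 0;-0 21.6 -36.1 0;-0 20.1 -51.6 0;-0 13.4 -65.7 0;-0 2.3 -76.7 0;-0 -11.9 -83.3 0;-0 -23.5 -84.7 0;-0 -23.5 -84.7 0;-0 -23.5 -84.7 0
```

>>> {"op": "arm_command", "data": {
  "commands": "0 8.5 -8.5 0;0 17 -21 0;0 21 -36 0;0 20 -51.5 0;0 13 -65.5 0;0 2 -76.5 0;0 -12 -83 0;0 -23.5 -84.5 0;0 -23.5 -84.5 0;0 -23.5 -84.5 0"
}}

```text
t: 11.25
tcp_pos: [0.4574, 0.0171, 0.1235]
ee_rot: [0.999, -0.04, 0.004, -0.003]
wrist_force: [1.2, 1.8, -1.6]
finger_gap: 0.189
```

```bash
python3 -c "
from h import *
arc([0],cy=1.3,cz=-1.2)
im=optics.capture('top'); crop(im,250,140,110,140,4,'tv2')
"
```

```text
measured vise [-228.8    2.2  123.5] angle 1.2 radius 44.7 F [ 1.2  1.8 -1.6] gap 0.189 t 11.2
-0 0.9 -0.3 0
```

View pics/tv2.png

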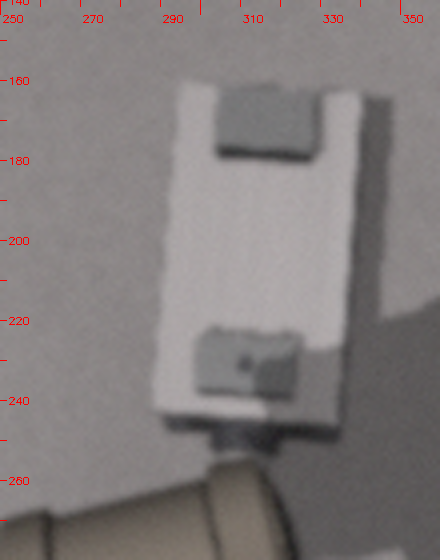

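The jaw is now open about 96 mm, with the faces at rows 178 and 222. I'll release the grip, lift clear and look again.

>>> {"op": "arm_command", "data": {
  "commands": "0 0 0 0;0 0 0 0;0 0 0 0;0 0 0 0;0 0 0 0;0 0 -20 0;0 0 -40 0;0 0 -60 0;0 0 -80 0;0 0 -100 0",
  "grip": -1
}}

```text
t: 12.3
tcp_pos: [0.4564, 0.0163, 0.2243]
ee_rot: [0.999, -0.04, 0.003, -0.003]
wrist_force: [-0.3, -1.2, 0.5]
finger_gap: 1.002
```

```bash
python3 -c "
from h import *
go([.592,-.221,.12],29.7)
im=optics.capture('top'); crop(im,150,130,380,200,2,'t3')
"
```

```text
move [153.4 226.4 103.9] roll -34.3 (half-turn alt -34.3 ) now vise [-229.8    1.3  224.3] yaw -4.58 F [-0.3 -1.2  0.5] gap 1.002 t 12.3 j7 -1.83 tilt [ 0.007  0.006 -1.   ]
```

View pics/t3.png

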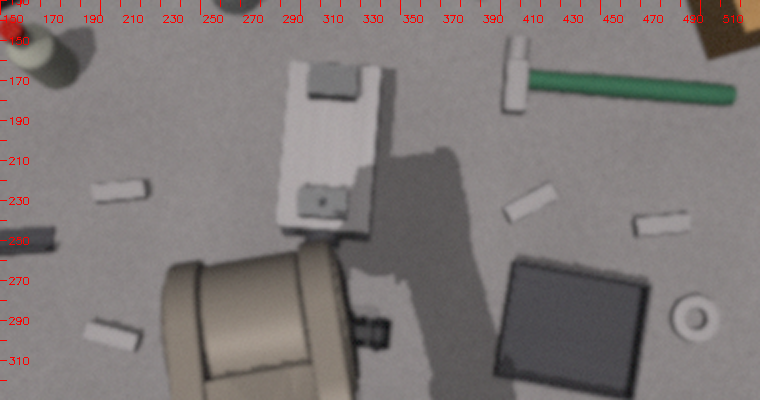

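```bash
cat >> h.py <<'E'
def bars(im,boxes,thr=8):
    g=cv2.resize(cv2.cvtColor(im,cv2.COLOR_RGB2GRAY),None,fx=4,fy=4,interpolation=cv2.INTER_CUBIC)
    for k,(x,y,w,h) in boxes.items():
        c=cv2.GaussianBlur(g[4*y:4*(y+h),4*x:4*(x+w)],(0,0),2)
        bg=np.median(c); hi=np.percentile(c,97); m=(c>(bg+hi)/2).astype(np.uint8)
        cs,_=cv2.findContours(m,0,2); q=max(cs,key=cv2.contourArea).reshape(-1,2)
        uv=(q+0.5)/4-0.5+[x,y]; P=unp("top",uv,.02)[:,:2]*1000
        (cx,cy),(w_,h_),a=cv2.minAreaRect(P.astype(np.float32))
        if w_<h_: a+=90
        yaw=((a+90)+90)%180-90
        print(k,"centre",round(cx/1e3,4),round(cy/1e3,4),"size",round(w_,1),round(h_,1),"tool yaw",round(yaw,1),"bg/hi",bg,hi)
E
python3 -c "
from h import *
im=cv2.imread('pics/top0.png')[:,:,::-1]
bars(im,{'A':(187,210,45,30),'B':(182,282,48,32),'C':(395,215,40,32),'D':(460,228,45,25)})
go([.592,-.221,.12],29.7)
"
```

```text
A centre 0.6018 0.2455 size 16.8 56.8 tool yaw 6.1 bg/hi 131.0 151.0
B centre 0.437 0.2469 size 55.9 17.0 tool yaw -14.8 bg/hi 131.0 156.0
C centre 0.5933 -0.2209 size 17.6 55.8 tool yaw 27.7 bg/hi 130.0 153.0
D centre 0.5709 -0.3685 size 16.5 57.1 tool yaw 5.8 bg/hi 131.0 150.0
move [150.3 226.9 108.1] roll -34.3 (half-turn alt -34.3 ) now vise [-227.5    1.8  227.6] yaw -4.57 F [0.8 0.8 1.2] gap 1.001 t 12.3 j7 -1.83 tilt [ 0.014  0.006 -1.   ]
```

>>> {"op": "arm_command", "data": {
  "commands": "20 45 0 -8;50 90 10 -16;80 135 20 -24;110 170 50 -33;140 205 80 -33;151 227 105 -33;151 227 105 -33;151 227 105 -33;151 227 105 -33;151 227 105 -33"
}}

```text
t: 13.35
tcp_pos: [0.5935, -0.219, 0.1253]
ee_rot: [0.969, 0.247, 0.009, -0.001]
wrist_force: [0.1, 0.7, 0.5]
finger_gap: 0.998
```

```bash
python3 -c "
from h import *
im=optics.capture('side'); crop(im,320,170,120,100,6,'s4')
print(proj('side',[.593,-.221,.02]))
go([.593,-.221,.02],28.5)
"
```

```text
[[372.01533526 221.4502225 ]]
move [ -3.1   0.9 105.3] roll 0.1 (half-turn alt 0.1 ) now vise [ -75.9 -223.6  125.3] yaw 28.59 F [-0.1 -0.2 -0.1] gap 0.997 t 13.4 j7 -1.0 tilt [ 0.017  0.005 -1.   ]
```

View pics/s4.png

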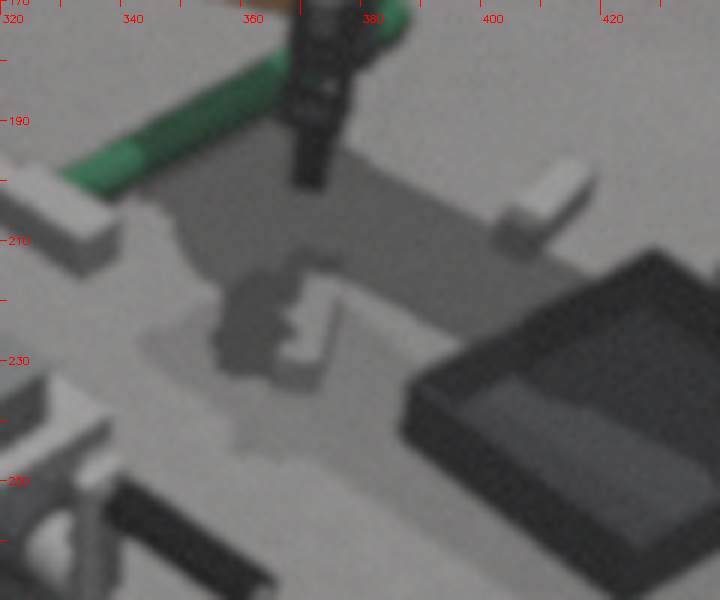

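```bash
python3 -c "
from h import *
s=manip.read_state(); M=Rn.from_quat(s['ee_rot']).as_matrix()
for sg in (-1,1):
  for L in (0,6,12,19):
    print(sg,L,[proj('side',s['tcp_pos']+M@np.array([dx,sg*w,L])/1e3)[0].round(1).tolist() for w in (43,57) for dx in (-11,11)])
"
```

```text
-1 0 [[376.2, 198.7], [367.0, 197.2], [375.2, 202.1], [366.0, 200.5]]
-1 6 [[375.9, 200.7], [366.8, 199.2], [375.0, 204.1], [365.8, 202.6]]
-1 12 [[375.7, 202.7], [366.6, 201.2], [374.7, 206.2], [365.6, 204.6]]
-1 19 [[375.4, 205.1], [366.4, 203.6], [374.4, 208.5], [365.3, 207.0]]
1 0 [[381.8, 179.1], [373.1, 177.7], [382.6, 176.1], [374.0, 174.8]]
1 6 [[381.5, 181.1], [372.9, 179.7], [382.4, 178.1], [373.8, 176.8]]
1 12 [[381.3, 183.1], [372.7, 181.7], [382.1, 180.1], [373.6, 178.7]]
1 19 [[381.0, 185.4], [372.4, 184.0], [381.8, 182.4], [373.4, 181.0]]
```

>>> {"op": "arm_command", "data": {
  "commands": "-1 1 15 0;-1 1 30 0;-2 1 45 0;-2 1 60 0;-3 1 75 0;-3 1 90 0;-3 1 100 0;-3 1 106 0;-3 1 111 0;-3 1 111 0"
}}

```text
t: 14.4
tcp_pos: [0.5931, -0.2209, 0.0138]
ee_rot: [0.969, 0.247, 0.009, -0.001]
wrist_force: [-0.8, 0.6, 0.0]
finger_gap: 1.0
```

>>> {"op": "arm_command", "data": {
  "commands": "0 0 0 0;0 0 0 0;0 0 0 0;0 0 0 0;0 0 0 0;0 0 0 0;0 0 0 0;0 0 0 0;0 0 0 0;0 0 0 0",
  "grip": 1
}}

```text
t: 15.4
tcp_pos: [0.594, -0.2211, 0.015]
ee_rot: [0.969, 0.247, 0.01, 0.0]
wrist_force: [-0.6, 0.3, 5.3]
finger_gap: 0.69
```

```bash
python3 -c "
from h import *
go([.593,-.221,.02],28.5)
im=optics.capture('side'); crop(im,320,170,120,100,6,'s5')
"
```

```text
move [-0.8 -0.5 -5.1] roll 0.1 (half-turn alt 0.1 ) now vise [ -75.3 -225.4   15. ] yaw 28.59 F [-0.6  0.3  5.3] gap 0.69 t 15.4 j7 -1.05 tilt [ 0.018  0.005 -1.   ]
```

View pics/s5.png

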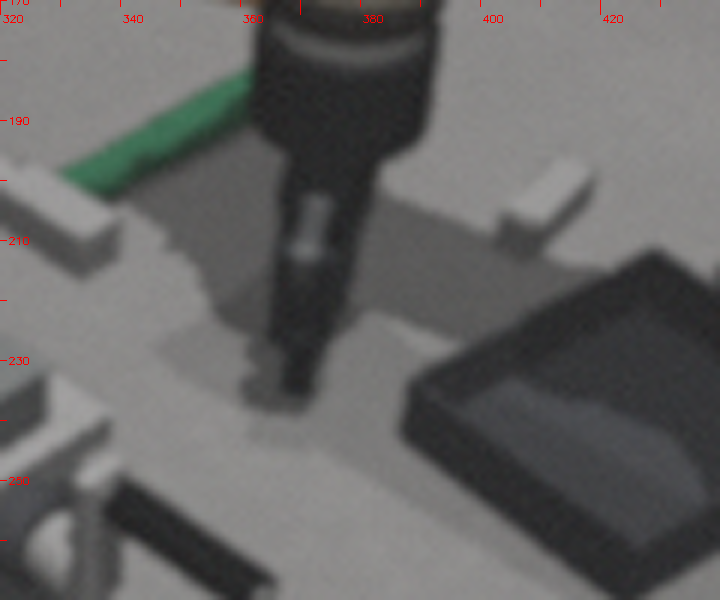

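Bar C is gripped (gap 0.69 ≈ 59 mm). Next I'll lift it and carry it over the vise.

>>> {"op": "arm_command", "data": {
  "commands": "0 0 -20 0;0 0 -50 0;0 0 -85 0;0 0 -120 0;0 0 -155 0;0 0 -175 0;0 0 -175 0;0 0 -175 0;0 0 -175 0;0 0 -175 0"
}}

```text
t: 16.45
tcp_pos: [0.5895, -0.2217, 0.1874]
ee_rot: [0.969, 0.247, 0.008, -0.001]
wrist_force: [-0.2, 0.1, -2.2]
finger_gap: 0.689
```

```bash
python3 -c "
from h import *
go(vw(-16,.8,185),-4.2)
"
```

```text
move [ 176.5 -156.5    4.9] roll 32.8 (half-turn alt 32.8 ) now vise [ -79.8 -226.3  187.4] yaw 28.6 F [-0.2  0.1 -2.2] gap 0.689 t 16.4 j7 -0.97 tilt [ 0.014  0.006 -1.   ]
```

>>> {"op": "arm_command", "data": {
  "commands": "25 -22 1 5;55 -48 2 11;90 -80 3 18;125 -110 4 25;155 -140 5 31;176 -156 5 33;176 -156 5 33;176 -156 5 33;176 -156 5 33;176 -156 5 33"
}}

```text
t: 17.45
tcp_pos: [0.6691, -0.0032, 0.1843]
ee_rot: [0.999, -0.04, 0.006, -0.003]
wrist_force: [-0.8, 0.0, -2.1]
finger_gap: 0.686
```

```bash
python3 -c "
from h import *
go(vw(-16,.8,123),-4.2)
im=optics.capture('side'); crop(im,230,150,130,110,6,'s6')
go(vw(-16,.8,123),-4.2)
"
```

```text
move [-0.5 -3.  61.4] roll -0.4 (half-turn alt -0.4 ) now vise [-16.3  -2.6 184.3] yaw -4.59 F [-0.8  0.  -2.1] gap 0.686 t 17.4 j7 -1.86 tilt [ 0.013  0.005 -1.   ]
move [-0.6 -2.7 61.6] roll -0.4 (half-turn alt -0.4 ) now vise [-16.2  -2.2 184.6] yaw -4.58 F [ 1.1  0.5 -1.6] gap 0.685 t 17.5 j7 -1.86 tilt [ 0.014  0.005 -1.   ]
```

View pics/s6.png

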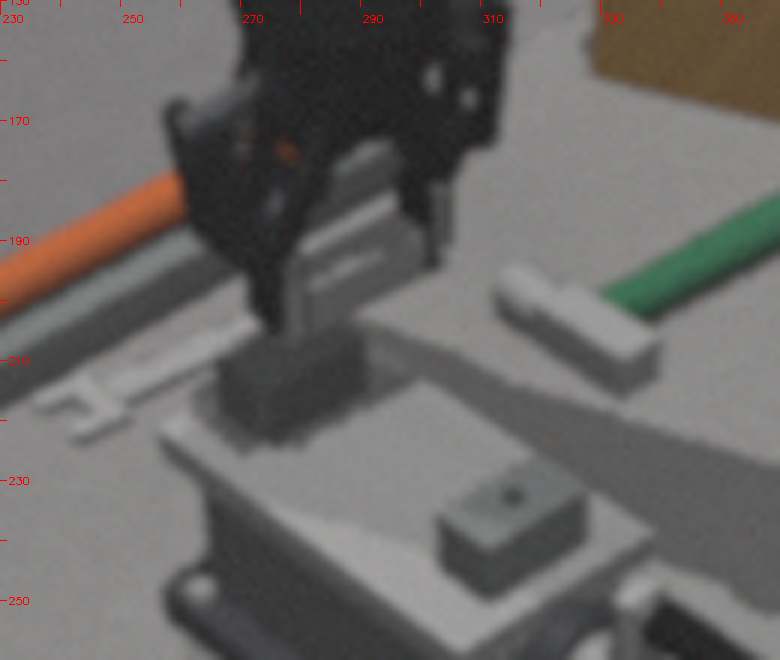

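>>> {"op": "arm_command", "data": {
  "commands": "0 -2 12 0;0 -2.5 24 0;0 -2.5 36 0;0 -2.5 46 0;0 -2.5 53 0;0 -2.5 58 0;0 -2.5 61 0;0 -2.5 61 0;0 -2.5 61 0;0 -2.5 61 0"
}}

```text
t: 18.5
tcp_pos: [0.6706, 0.0, 0.1243]
ee_rot: [0.999, -0.04, 0.007, -0.003]
wrist_force: [-0.6, 0.4, -2.2]
finger_gap: 0.695
```

```bash
python3 -c "
from h import *
go(vw(-10,.8,120.5),-4.2)
im=optics.capture('side'); crop(im,230,150,130,110,6,'s7')
"
```

```text
move [ 4.9 -0.1  3.9] roll -0.4 (half-turn alt -0.4 ) now vise [-14.9   0.7 124.3] yaw -4.58 F [-0.6  0.4 -2.2] gap 0.695 t 18.5 j7 -1.88 tilt [ 0.015  0.005 -1.   ]
```

View pics/s7.png

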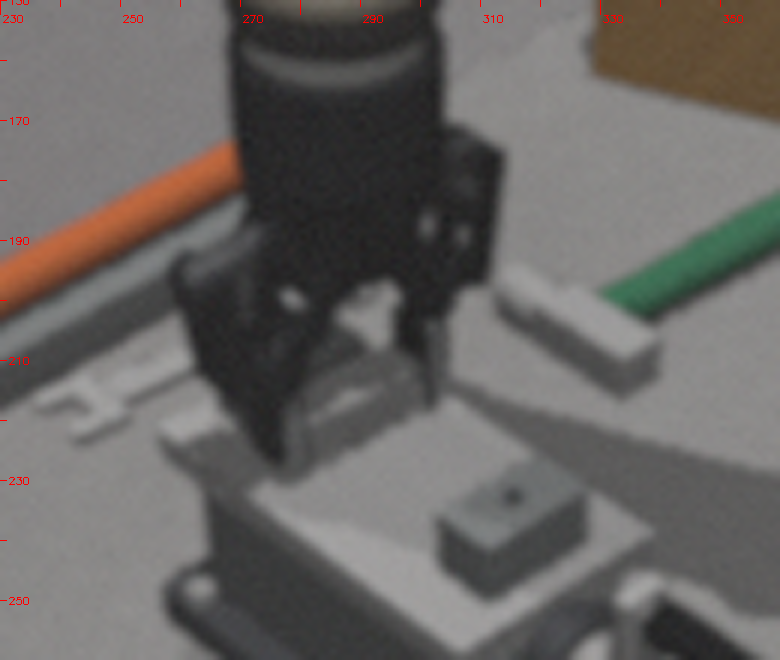

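>>> {"op": "arm_command", "data": {
  "commands": "0 0 1 0;0 0 2 0;0 0 3 0;0 0 3.5 0;1 0 3.5 0;2 0 3.5 0;3 0 3.5 0;4 0 3.5 0;5 0 3.5 0;5 0 3.5 0"
}}

```text
t: 19.55
tcp_pos: [0.6749, -0.0003, 0.1208]
ee_rot: [0.999, -0.04, 0.006, -0.003]
wrist_force: [-2.1, -0.6, -0.9]
finger_gap: 0.688
```

```bash
python3 -c "
from h import *
go(vw(-10,.8,120.5),-4.2)
"
```

```text
move [ 0.7 -0.1  0.3] roll -0.4 (half-turn alt -0.4 ) now vise [-10.7   0.7 120.8] yaw -4.57 F [-2.1 -0.6 -0.9] gap 0.688 t 19.6 j7 -1.88 tilt [ 0.013  0.005 -1.   ]
```

>>> {"op": "arm_command", "data": {
  "commands": "0.5 0 0.5 0;1 0 0.5 0;1 0 0.5 0;1 0 0.5 0;1 0 0.5 0;1 0 0.5 0;1 0 0.5 0;1 0 0.5 0;1 0 0.5 0;1 0 0.5 0"
}}

```text
t: 20.55
tcp_pos: [0.6749, -0.0002, 0.1203]
ee_rot: [0.999, -0.04, 0.005, -0.003]
wrist_force: [-3.9, 0.2, 1.1]
finger_gap: 0.687
```

>>> {"op": "arm_command", "data": {
  "commands": "0 0 0 0;0 0 0 0;0 0 0 0;0 0 -1 0;0 0 -5 0;0 0 -15 0;0 0 -30 0;0 0 -50 0;0 0 -75 0;0 0 -100 0",
  "grip": -1
}}

```text
t: 21.55
tcp_pos: [0.6741, -0.0006, 0.2229]
ee_rot: [0.999, -0.04, 0.006, -0.003]
wrist_force: [1.1, 1.0, 0.2]
finger_gap: 1.002
```

```bash
python3 -c "
from h import *
im=optics.capture('side'); crop(im,230,150,130,110,6,'s8')
im=optics.capture('top'); cv2.imwrite('pics/t8f.png',im[:,:,::-1])
go([.571,-.368,.14],5.6)
bars(im,{'D':(460,228,45,25)})
"
```

```text
move [-77.9 375.9  82.6] roll -10.2 (half-turn alt -10.2 ) now vise [ -8.9   1.2 227. ] yaw -4.57 F [ 0.  -0.5  1.1] gap 1.001 t 21.6 j7 -1.85 tilt [ 0.022  0.006 -1.   ]
D centre 0.5713 -0.3683 size 16.8 57.4 tool yaw 6.8 bg/hi 137.0 156.0
```

View pics/s8.png

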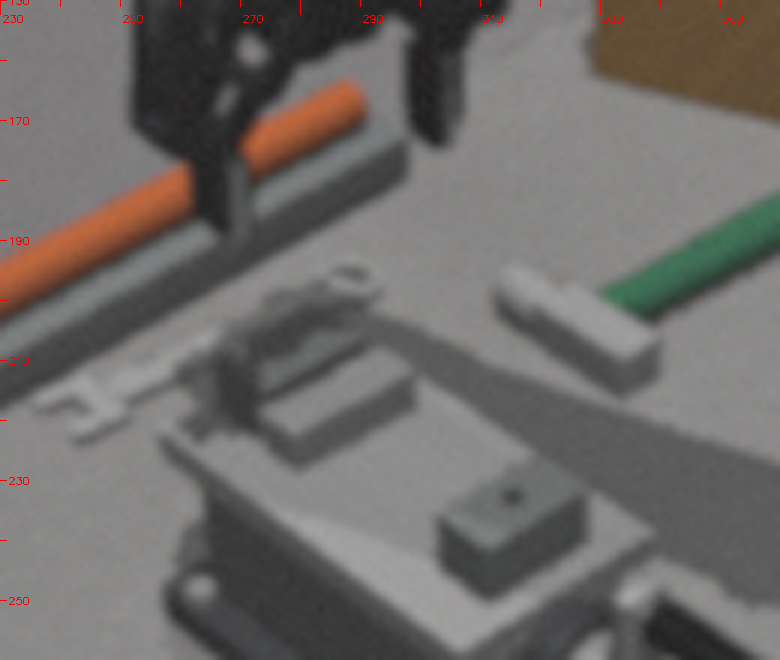

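View pics/t8f.png

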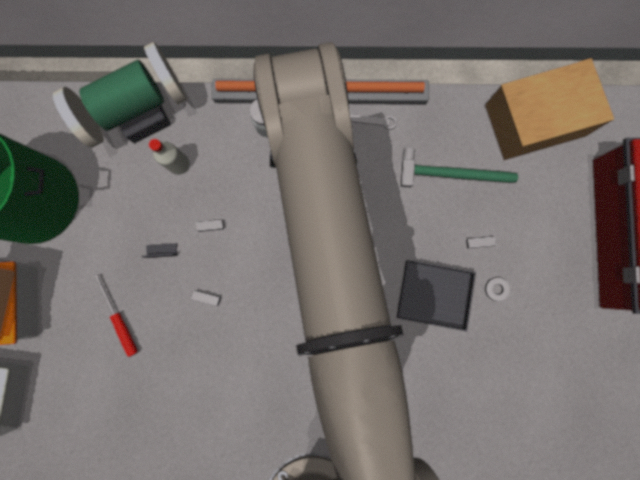

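>>> {"op": "arm_command", "data": {
  "commands": "-8 40 0 -2;-18 85 0 -4;-28 130 10 -6;-38 175 20 -8;-48 220 35 -10;-58 265 50 -10.4;-68 310 65 -10.4;-75 350 78 -10.4;-78 376 83 -10.4;-78 376 83 -10.4"
}}

```text
t: 22.65
tcp_pos: [0.5667, -0.3755, 0.1376]
ee_rot: [0.999, 0.046, 0.009, -0.001]
wrist_force: [-0.2, -0.8, -0.2]
finger_gap: 1.004
```

```bash
python3 -c "
from h import *
go([.571,-.368,.015],5.9)
"
```

```text
move [  2.8  -7.1 122.6] roll -0.6 (half-turn alt -0.6 ) now vise [ -91.2 -381.4  137.6] yaw 5.27 F [-0.2 -0.8 -0.2] gap 1.004 t 22.6 j7 -1.11 tilt [ 0.018  0.002 -1.   ]
```

>>> {"op": "arm_command", "data": {
  "commands": "1 -3 10 -0.5;2 -6 25 -0.5;3 -7 42 -0.5;3 -7 60 -0.5;3 -7 77 -0.5;3 -7 93 -0.5;3 -7 106 -0.5;3 -7 115 -0.5;3 -7 121 -0.5;3 -7 122 -0.5"
}}

```text
t: 23.65
tcp_pos: [0.571, -0.3678, 0.0149]
ee_rot: [0.999, 0.05, 0.008, -0.001]
wrist_force: [-0.0, 0.6, 0.4]
finger_gap: 1.0
```

```bash
python3 -c "
from h import *
go([.571,-.368,.015],5.9)
im=optics.capture('side'); crop(im,360,150,120,100,6,'s9')
"
```

```text
move [ 0.   0.2 -0.1] roll -0.1 (half-turn alt -0.1 ) now vise [ -87.6 -373.4   14.9] yaw 5.77 F [-0.   0.6  0.4] gap 1.0 t 23.6 j7 -1.16 tilt [ 0.017  0.002 -1.   ]
```

View pics/s9.png

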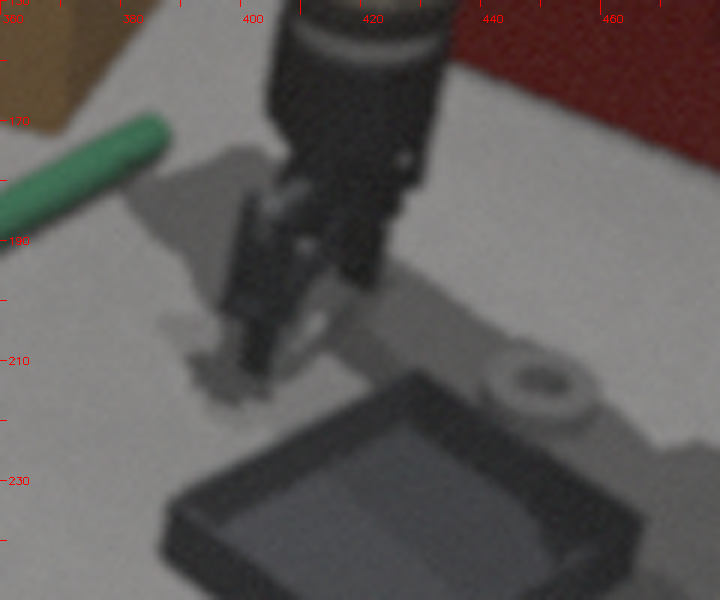

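>>> {"op": "arm_command", "data": {
  "commands": "0 0 -0.5 0;0 0 -0.5 0;0 0 -0.5 0;0 0 -0.5 0;0 0 -0.5 0;0 0 -0.5 0;0 0 -20 0;0 0 -50 0;0 0 -85 0;0 0 -120 0",
  "grip": 1
}}

```text
t: 24.7
tcp_pos: [0.5678, -0.368, 0.1349]
ee_rot: [0.999, 0.05, 0.007, -0.001]
wrist_force: [-0.1, -0.3, -2.2]
finger_gap: 0.684
```

```bash
python3 -c "
from h import *
go(vw(-38,.8,185),-4.2)
"
```

```text
move [ 117.3 -360.   -47.7] roll 10.0 (half-turn alt 10.0 ) now vise [ -90.7 -373.8  134.9] yaw 5.76 F [-0.1 -0.3 -2.2] gap 0.684 t 24.7 j7 -1.11 tilt [ 0.014  0.003 -1.   ]
```

>>> {"op": "arm_command", "data": {
  "commands": "0 0 -25 0;5 -20 -48 1;20 -65 -48 3;38 -115 -48 5;55 -165 -48 7;72 -215 -48 9;88 -265 -48 10.2;103 -310 -48 10.2;114 -345 -48 10.2;117 -360 -48 10.2"
}}

```text
t: 25.7
tcp_pos: [0.6466, 0.011, 0.1845]
ee_rot: [0.999, -0.034, 0.006, -0.005]
wrist_force: [-0.3, 1.3, -2.1]
finger_gap: 0.687
```

```bash
python3 -c "
from h import *
go(vw(-38,.8,124),-4.2)
"
```

```text
move [ 0.9  9.8 60.4] roll 0.3 (half-turn alt 0.3 ) now vise [-39.7   9.9 184.5] yaw -3.86 F [-0.3  1.3 -2.1] gap 0.687 t 25.7 j7 -1.87 tilt [ 0.013  0.01  -1.   ]
```

>>> {"op": "arm_command", "data": {
  "commands": "1 10 0 0.3;1 10 0 0.3;1 10 10 0.3;1 10 22 0.3;1 10 34 0.3;1 10 44 0.3;1 10 48 0.3;1 10 48 0.3;1 10 48 0.3;1 10 48 0.3"
}}

```text
t: 26.7
tcp_pos: [0.6481, 0.0016, 0.1372]
ee_rot: [0.999, -0.036, 0.007, -0.005]
wrist_force: [0.3, 0.5, -1.9]
finger_gap: 0.686
```

```bash
python3 -c "
from h import *
im=optics.capture('side'); crop(im,230,150,130,110,6,'s10')
go(vw(-38,.8,121),-4.2)
"
```

```text
move [-0.7  0.1 16.2] roll 0.1 (half-turn alt 0.1 ) now vise [-37.6   0.7 137.2] yaw -4.15 F [-0.7 -0.7 -2.3] gap 0.685 t 26.8 j7 -1.88 tilt [ 0.014  0.01  -1.   ]
```

View pics/s10.png

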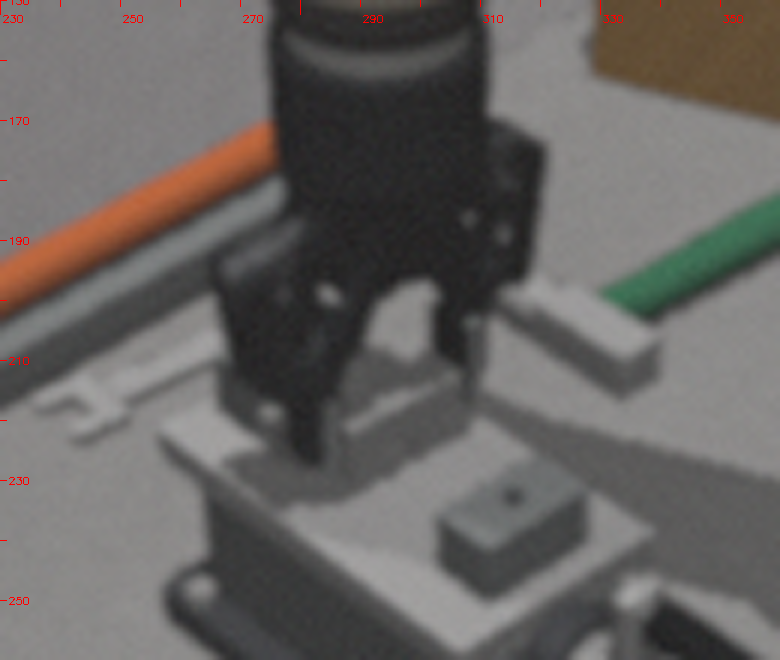

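Bar 2 is held level over the bed at (325,215) in that crop. I'll lower it 16 mm and then slide it +x toward bar 1.

>>> {"op": "arm_command", "data": {
  "commands": "0 0 4 0;0 0 9 0;0 0 13 0;0 0 15 0;0 0 16 0;1 0 16 0;2 0 16 0;3 0 16 0;4 0 16 0;4 0 16 0"
}}

```text
t: 27.75
tcp_pos: [0.6513, 0.0017, 0.1226]
ee_rot: [0.999, -0.036, 0.006, -0.005]
wrist_force: [-4.0, 1.0, 7.0]
finger_gap: 0.688
```

```bash
python3 -c "
from h import *
go(vw(-31,.8,120.5),-4.2)
"
```

```text
move [3.4 0.2 2.2] roll 0.0 (half-turn alt 0.0 ) now vise [-34.4   1.  122.6] yaw -4.15 F [-4.  1.  7.] gap 0.688 t 27.8 j7 -1.88 tilt [ 0.012  0.01  -1.   ]
```

>>> {"op": "arm_command", "data": {
  "commands": "0 0 0 0;1 0 0 0;1.5 0 0 0;2 0 0 0;2.5 0 0 0;3 0 0 0;3.5 0 0 0;3.5 0 0 0;3.5 0 0 0;3.5 0 0 0"
}}

```text
t: 28.75
tcp_pos: [0.6548, 0.0016, 0.1227]
ee_rot: [0.999, -0.036, 0.006, -0.005]
wrist_force: [-2.6, 0.9, 1.2]
finger_gap: 0.687
```

```bash
python3 -c "
from h import *
go(vw(-31,.8,120.5),-4.2)
im=optics.capture('side'); crop(im,230,150,130,110,6,'s11')
"
```

```text
move [-0.2  0.3  2.2] roll 0.0 (half-turn alt 0.0 ) now vise [-30.9   1.1 122.7] yaw -4.15 F [-2.6  0.9  1.2] gap 0.687 t 28.8 j7 -1.88 tilt [ 0.012  0.01  -1.   ]
```

View pics/s11.png

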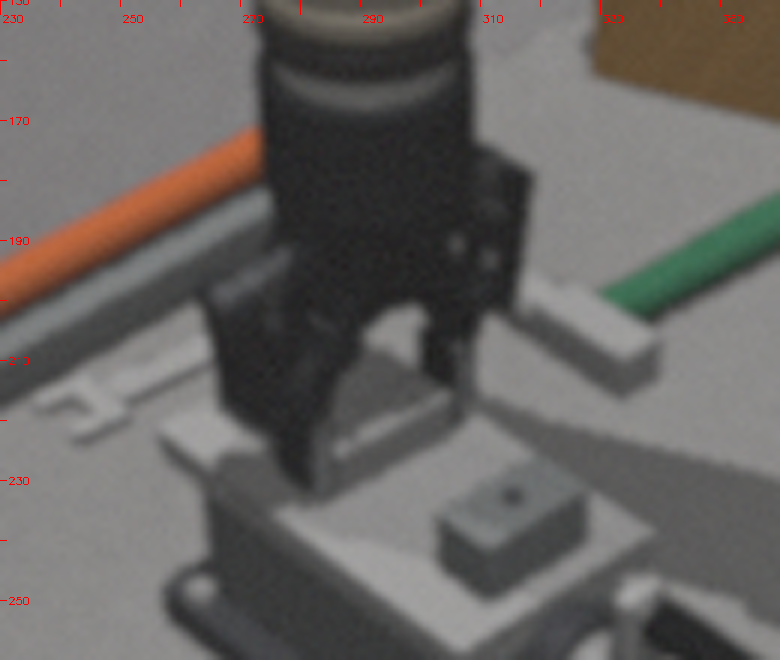

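>>> {"op": "arm_command", "data": {
  "commands": "0 0 0 0;0 0 0 0;0 0 0 0;0 0 -1 0;0 0 -5 0;0 0 -15 0;0 0 -30 0;0 0 -50 0;0 0 -75 0;0 0 -100 0",
  "grip": -1
}}

```text
t: 29.8
tcp_pos: [0.6538, 0.0007, 0.2253]
ee_rot: [0.999, -0.036, 0.007, -0.005]
wrist_force: [0.5, 0.2, 0.6]
finger_gap: 0.999
```

```bash
python3 -c "
from h import *
im=optics.capture('side'); crop(im,230,150,130,110,6,'s12')
im=optics.capture('top'); crop(im,140,180,160,140,4,'t12')
go([.6005,.244,.15],6.1)
bars(im,{'A':(187,210,45,30),'B':(182,282,48,32)})
"
```

```text
move [ -75.2 -237.    80.4] roll -10.3 (half-turn alt -10.3 ) now vise [-29.2   1.  229.2] yaw -4.16 F [0.4 0.  0.4] gap 0.994 t 29.9 j7 -1.85 tilt [ 0.023  0.011 -1.   ]
A centre 0.6018 0.2455 size 16.7 56.9 tool yaw 5.6 bg/hi 138.0 159.0
B centre 0.437 0.247 size 56.3 16.8 tool yaw -14.1 bg/hi 138.0 163.0
```

View pics/s12.png

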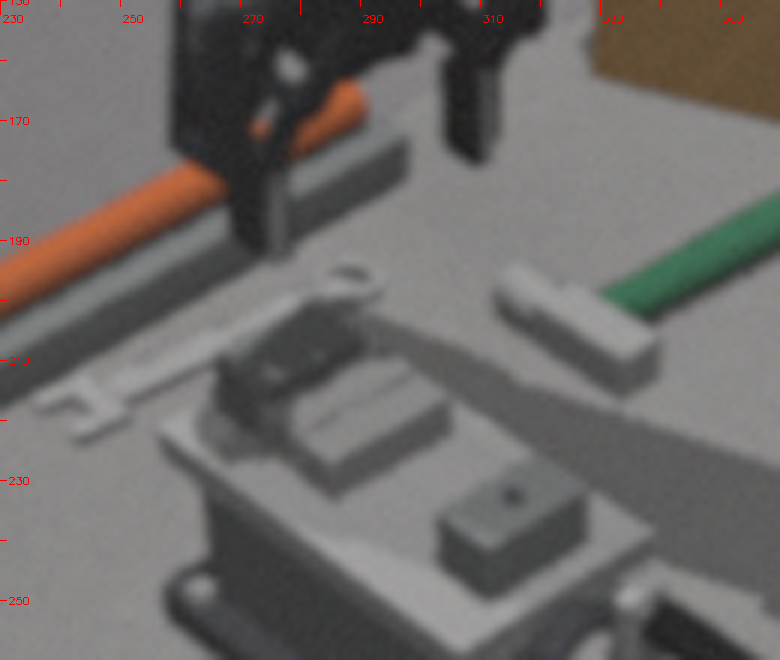

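View pics/t12.png

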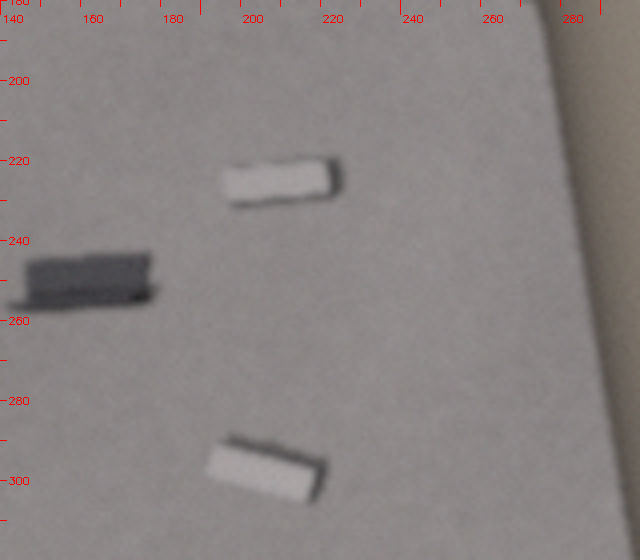

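>>> {"op": "arm_command", "data": {
  "commands": "-5 -25 0 -2;-15 -60 0 -4;-28 -100 5 -6;-42 -145 20 -8;-55 -185 40 -10;-68 -218 60 -10.2;-75 -237 80 -10.2;-75 -237 80 -10.2;-75 -237 80 -10.2;-75 -237 80 -10.2"
}}

```text
t: 30.9
tcp_pos: [0.6024, 0.242, 0.1516]
ee_rot: [0.999, 0.051, 0.013, -0.004]
wrist_force: [0.8, 0.4, -0.1]
finger_gap: 1.001
```

```bash
python3 -c "
from h import *
go([.601,.2445,.0155],6)
im=optics.capture('side'); crop(im,180,280,120,100,6,'s13')
"
```

```text
move [ -4.8  -1.7 136. ] roll -0.1 (half-turn alt -0.1 ) now vise [-100.6  237.1  151.6] yaw 5.86 F [ 0.8  0.4 -0.1] gap 1.001 t 30.9 j7 -2.12 tilt [ 0.026  0.01  -1.   ]
```

View pics/s13.png

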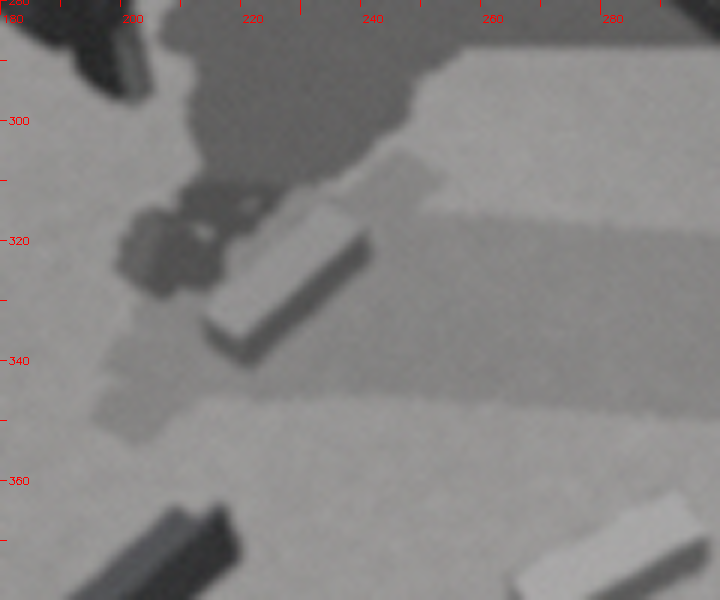

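```bash
python3 -c "
from h import *
print(unp('side',(227.1,325.2),.02))"
```

```text
[[0.59770716 0.24759113 0.02      ]]
```

>>> {"op": "arm_command", "data": {
  "commands": "-1 -1 10 0;-2 -2 25 0;-3 -3 45 0;-4 -3 65 0;-5 -3 85 0;-6 -3 103 0;-6 -3 118 0;-6 -3 129 0;-6 -3 135 0;-6 -3 136 0"
}}

```text
t: 31.95
tcp_pos: [0.5996, 0.2453, 0.0149]
ee_rot: [0.999, 0.051, 0.013, -0.004]
wrist_force: [-0.1, 0.6, -0.0]
finger_gap: 1.001
```

```bash
python3 -c "
from h import *
go([.5995,.2455,.0155],6)
im=optics.capture('side'); crop(im,180,280,120,100,6,'s14')
"
```

```text
move [-0.1 -0.2 -0.6] roll -0.2 (half-turn alt -0.2 ) now vise [-103.7  240.2   14.9] yaw 5.82 F [-0.1  0.6 -0. ] gap 1.001 t 31.9 j7 -2.19 tilt [ 0.025  0.01  -1.   ]
```

View pics/s14.png

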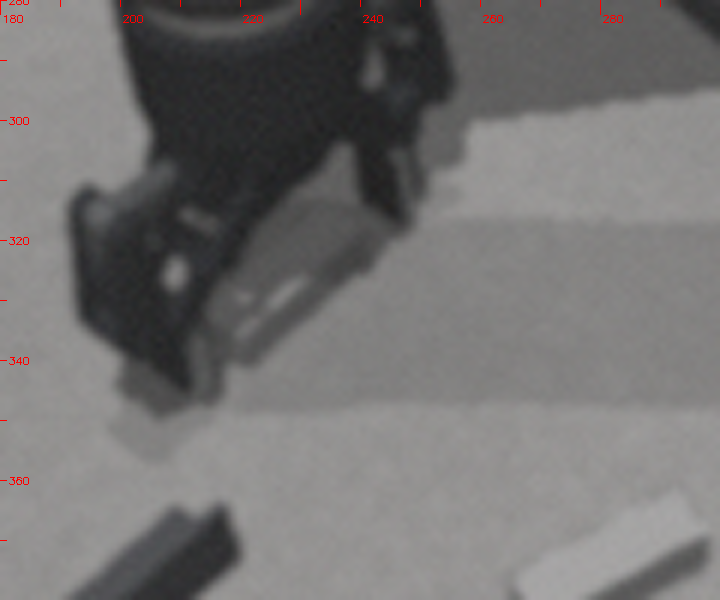

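Bar A lies between the open fingers, so I'll close and lift.

>>> {"op": "arm_command", "data": {
  "commands": "0 0 -0.6 0;0 0 -0.6 0;0 0 -0.6 0;0 0 -0.6 0;0 0 -0.6 0;0 0 -0.6 0;0 0 -20 0;0 0 -50 0;0 0 -85 0;0 0 -120 0",
  "grip": 1
}}

```text
t: 33.0
tcp_pos: [0.5957, 0.2438, 0.1352]
ee_rot: [0.999, 0.051, 0.012, -0.004]
wrist_force: [1.6, 0.8, -1.5]
finger_gap: 0.684
```

```bash
python3 -c "
from h import *
go(vw(-58,.8,185),-4.2)
"
```

```text
move [  8.6 242.2 -51.2] roll 10.0 (half-turn alt 10.0 ) now vise [-107.5  238.4  135.2] yaw 5.84 F [ 1.6  0.8 -1.5] gap 0.684 t 33.0 j7 -2.13 tilt [ 0.023  0.009 -1.   ]
```

>>> {"op": "arm_command", "data": {
  "commands": "0 0 -30 0;1 20 -51 1;2 55 -51 3;4 95 -51 5;5 135 -51 7;7 175 -51 9;8 210 -51 10;8.5 232 -51 10;8.5 242 -51 10;8.5 242 -51 10"
}}

```text
t: 34.0
tcp_pos: [0.6272, 0.0014, 0.1839]
ee_rot: [0.999, -0.038, 0.011, -0.004]
wrist_force: [-0.9, 0.7, -1.9]
finger_gap: 0.686
```

```bash
python3 -c "
from h import *
go(vw(-58,.8,137),-4.2)
"
```

```text
move [-0.6 -1.4 46.9] roll -0.1 (half-turn alt -0.1 ) now vise [-58.4  -1.1 183.9] yaw -4.35 F [-0.9  0.7 -1.9] gap 0.686 t 34.0 j7 -1.87 tilt [ 0.022  0.008 -1.   ]
```

>>> {"op": "arm_command", "data": {
  "commands": "-0.5 -1.5 0 0;-0.5 -1.5 5 0;-0.5 -1.5 15 0;-0.5 -1.5 27 0;-0.5 -1.5 38 0;-0.5 -1.5 45 0;-0.5 -1.5 47 0;-0.5 -1.5 47 0;-0.5 -1.5 47 0;-0.5 -1.5 47 0"
}}

```text
t: 35.0
tcp_pos: [0.6283, 0.0034, 0.1376]
ee_rot: [0.999, -0.038, 0.011, -0.004]
wrist_force: [0.2, 0.2, -0.9]
finger_gap: 0.687
```

```bash
python3 -c "
from h import *
im=optics.capture('side'); crop(im,230,150,130,110,6,'s15')
go(vw(-58,.8,122),-4.2)
"
```

```text
move [-0.9  0.3 15.5] roll -0.2 (half-turn alt -0.2 ) now vise [-57.5   0.9 137.5] yaw -4.36 F [ 0.  -0.7 -2.4] gap 0.687 t 35.0 j7 -1.89 tilt [ 0.023  0.008 -1.   ]
```

View pics/s15.png

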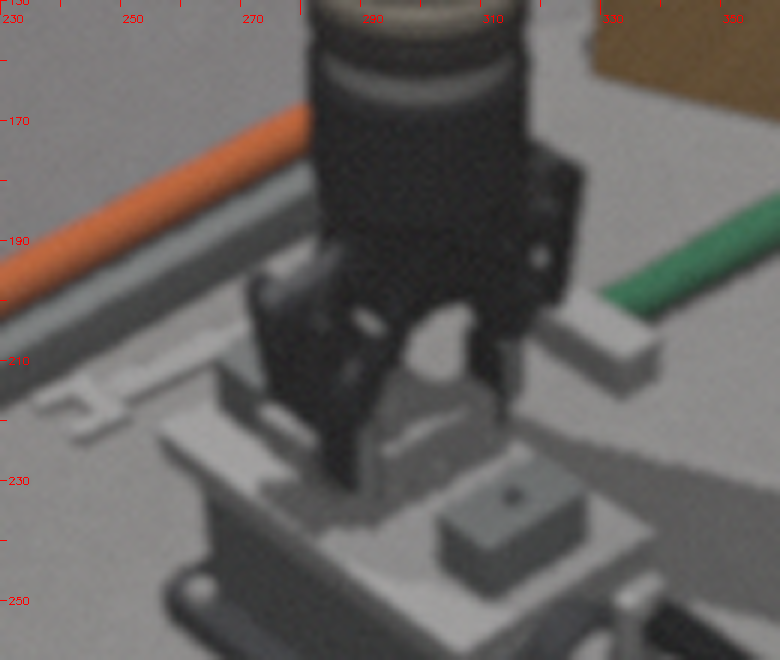

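>>> {"op": "arm_command", "data": {
  "commands": "-0.5 0 4 0;-0.5 0 9 0;-0.5 0 13 0;-0.5 0 15 0;-0.5 0 15.5 0;1 0 15.5 0;2 0 15.5 0;3 0 15.5 0;4 0 15.5 0;4 0 15.5 0"
}}

```text
t: 36.05
tcp_pos: [0.6325, 0.0035, 0.1227]
ee_rot: [0.999, -0.038, 0.011, -0.004]
wrist_force: [-3.0, 0.3, 5.1]
finger_gap: 0.683
```

```bash
python3 -c "
from h import *
go(vw(-51,.8,121),-4.2)
"
```

```text
move [2.2 0.6 1.8] roll -0.1 (half-turn alt -0.1 ) now vise [-53.2   1.4 122.7] yaw -4.35 F [-3.   0.3  5.1] gap 0.683 t 36.0 j7 -1.89 tilt [ 0.023  0.008 -1.   ]
```

>>> {"op": "arm_command", "data": {
  "commands": "0 0 0 0;0.5 0 0 0;1 0 0 0;1.5 0 0 0;2 0 0 0;2.5 0 0 0;2.5 0 0 0;2.5 0 0 0;2.5 0 0 0;2.5 0 0 0"
}}

```text
t: 37.05
tcp_pos: [0.6342, 0.0035, 0.1228]
ee_rot: [0.999, -0.038, 0.01, -0.004]
wrist_force: [-5.6, 1.0, 4.6]
finger_gap: 0.685
```

```bash
python3 -c "
from h import *
go(vw(-51,.8,121),-4.2)
"
```

```text
move [0.5 0.7 1.8] roll -0.1 (half-turn alt -0.1 ) now vise [-51.6   1.5 122.8] yaw -4.34 F [-5.6  1.   4.6] gap 0.685 t 37.0 j7 -1.89 tilt [ 0.021  0.008 -1.   ]
```

Contact at x = -51.6 mm with a push of 5.6 N. I'll release the bar and lift.

>>> {"op": "arm_command", "data": {
  "commands": "0 0 0 0;0 0 0 0;0 0 0 0;0 0 -1 0;0 0 -5 0;0 0 -15 0;0 0 -30 0;0 0 -50 0;0 0 -75 0;0 0 -100 0",
  "grip": -1
}}

```text
t: 38.05
tcp_pos: [0.6323, 0.0028, 0.2252]
ee_rot: [0.999, -0.038, 0.011, -0.005]
wrist_force: [0.1, 0.5, 0.5]
finger_gap: 1.002
```

```bash
python3 -c "
from h import *
im=optics.capture('side'); crop(im,230,150,130,110,6,'s16'); crop(im,200,320,120,80,6,'s16b')
im=optics.capture('top')
go([.438,.245,.15],-14.4)
bars(im,{'B':(182,282,48,32)})
"
```

```text
move [-217.1 -225.1   74.9] roll 10.1 (half-turn alt 10.1 ) now vise [-50.8   1.5 229.1] yaw -4.34 F [0.2 0.1 0.9] gap 1.0 t 38.1 j7 -1.86 tilt [ 0.032  0.009 -0.999]
B centre 0.4424 0.2136 size 51.1 17.0 tool yaw -13.5 bg/hi 138.0 165.0
```

View pics/s16.png

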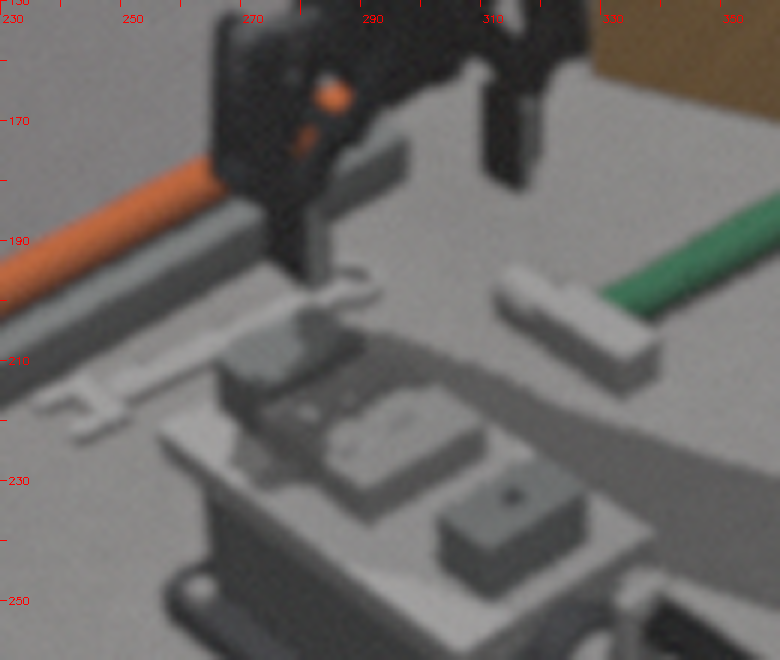

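View pics/s16b.png

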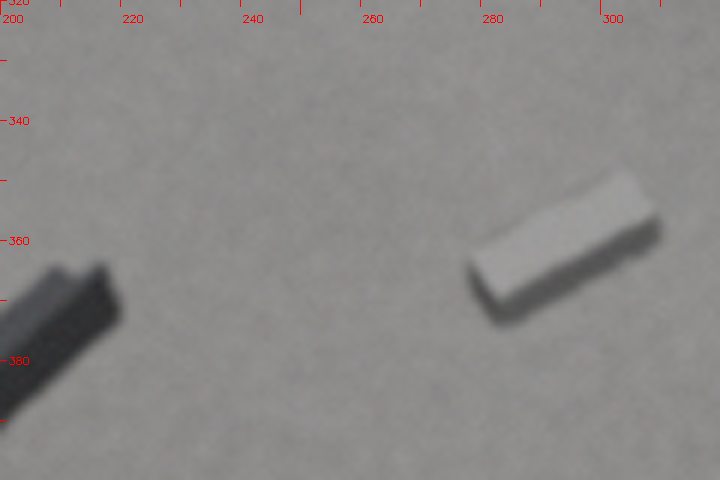

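Bar B has been knocked aside: its side-view top face is now centred near (293,359), where it was (283,370). I'll measure it again.

```bash
python3 -c "
from h import *
im=optics.capture('top'); crop(im,180,270,70,50,8,'t17')
bars(im,{'B':(190,276,50,40)})
P=unp('side',(np.array([(472,258),(622,170),(655,215),(498,300)])+.5)/6-.5+[200,320],.02); print(P.mean(0),np.degrees(np.arctan2(*( (P[1]-P[0]+P[2]-P[3])[[1,0]])))+90)
go([.438,.215,.15],-14)
"
```

```text
B centre 0.4417 0.2106 size 57.1 17.1 tool yaw -14.4 bg/hi 138.0 165.0
[0.44117408 0.21227292 0.02      ] -12.588035003718488
move [-213.2 -195.6   72.9] roll 9.7 (half-turn alt 9.7 ) now vise [-51.9   1.2 226.6] yaw -4.33 F [0.4 0.4 0.2] gap 1.002 t 38.2 j7 -1.86 tilt [ 0.028  0.009 -1.   ]
```

View pics/t17.png

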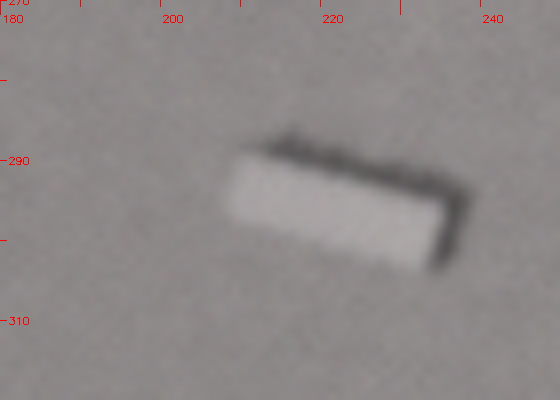

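```bash
python3 -c "
from h import *
go([.4415,.2112,.15],-14)"
```

```text
move [-209.5 -192.1   73. ] roll 9.7 (half-turn alt 9.7 ) now vise [-51.9   1.2 226.6] yaw -4.33 F [0.4 0.4 0.2] gap 1.002 t 38.2 j7 -1.86 tilt [ 0.028  0.009 -1.   ]
```

>>> {"op": "arm_command", "data": {
  "commands": "-30 -27 0 2;-62 -55 0 4;-95 -85 0 6;-130 -115 10 8;-160 -145 25 9.5;-190 -172 45 9.7;-209 -192 65 9.7;-209 -192 73 9.7;-209 -192 73 9.7;-209 -192 73 9.7"
}}

```text
t: 39.2
tcp_pos: [0.443, 0.2098, 0.1501]
ee_rot: [0.992, -0.123, 0.014, -0.006]
wrist_force: [-0.5, -0.5, 0.4]
finger_gap: 1.0
```

```bash
python3 -c "
from h import *
go([.4415,.2112,.0155],-14)
im=optics.capture('side'); crop(im,220,310,120,90,6,'s18')
"
```

```text
move [ -5.2   1.  134.5] roll -0.2 (half-turn alt -0.2 ) now vise [-257.2  193.4  150.1] yaw -14.15 F [-0.5 -0.5  0.4] gap 1.0 t 39.2 j7 -2.49 tilt [ 0.028  0.008 -1.   ]
```

View pics/s18.png

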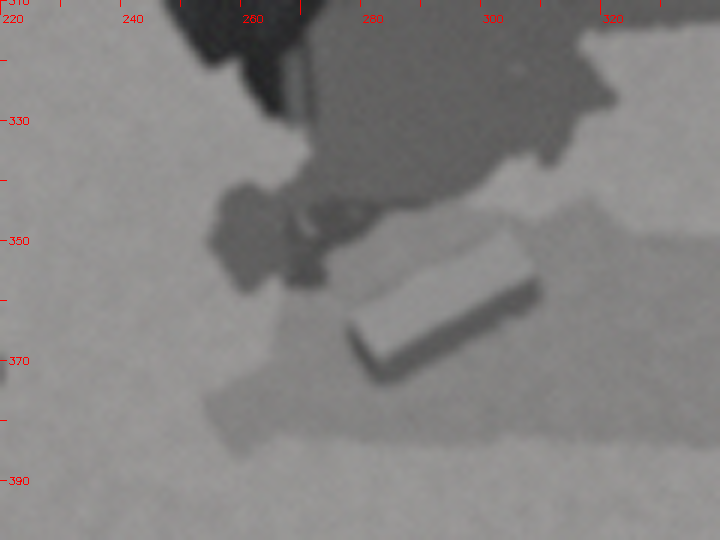

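>>> {"op": "arm_command", "data": {
  "commands": "-1 0 10 0;-2 0.5 25 0;-3 1 45 0;-4 1 65 0;-4.5 1 85 0;-5 1 103 0;-5 1 118 0;-5 1 128 0;-5 1 133.5 0;-5 1 134 0"
}}

```text
t: 40.25
tcp_pos: [0.4423, 0.2108, 0.0159]
ee_rot: [0.992, -0.124, 0.014, -0.006]
wrist_force: [-0.0, 0.4, -0.0]
finger_gap: 1.0
```

```bash
python3 -c "
from h import *
go([.4415,.2112,.0155],-14)
im=optics.capture('side'); crop(im,220,310,120,90,6,'s19')
"
```

```text
move [-0.9 -0.2  0.4] roll -0.2 (half-turn alt -0.2 ) now vise [-258.   194.4   15.9] yaw -14.24 F [-0.   0.4 -0. ] gap 1.0 t 40.2 j7 -2.63 tilt [ 0.028  0.008 -1.   ]
```

View pics/s19.png

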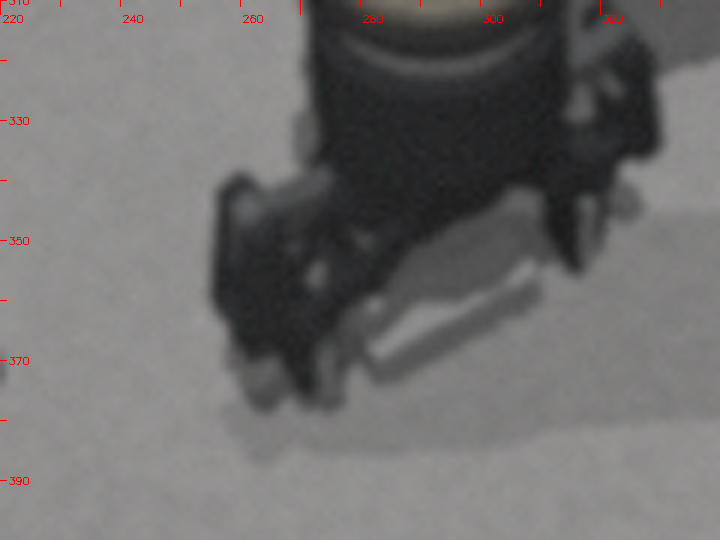

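Bar B is between the fingers, so I'll shift -1 mm, close and lift.

>>> {"op": "arm_command", "data": {
  "commands": "-1 0 0 0;-1 0 0 0;-1 0 0 0;-1 0 0 0;-1 0 0 0;-1 0 0 0;-1 0 -20 0;-1 0 -50 0;-1 0 -85 0;-1 0 -120 0",
  "grip": 1
}}

```text
t: 41.3
tcp_pos: [0.4373, 0.21, 0.137]
ee_rot: [0.992, -0.124, 0.013, -0.006]
wrist_force: [1.4, -0.1, -1.5]
finger_gap: 0.689
```

```bash
python3 -c "
from h import *
go(vw(-79,.8,185),-4.2)
"
```

```text
move [215.8 156.8 -44.9] roll -10.0 (half-turn alt -10.0 ) now vise [-263.   193.2  137. ] yaw -14.21 F [ 1.4 -0.1 -1.5] gap 0.689 t 41.3 j7 -2.51 tilt [ 0.028  0.008 -1.   ]
```

>>> {"op": "arm_command", "data": {
  "commands": "0 0 -30 0;25 18 -45 -1;60 43 -45 -3;97 70 -45 -5;134 97 -45 -7;168 122 -45 -9;198 144 -45 -10;211 153 -45 -10;216 157 -45 -10;216 157 -45 -10"
}}

```text
t: 42.3
tcp_pos: [0.6065, 0.004, 0.1844]
ee_rot: [0.999, -0.037, 0.013, -0.005]
wrist_force: [-0.9, 0.6, -1.7]
finger_gap: 0.686
```

```bash
python3 -c "
from h import *
go(vw(-79,.8,138),-4.2)
"
```

```text
move [-1.  -0.3 46.4] roll -0.1 (half-turn alt -0.1 ) now vise [-79.2  -0.  184.4] yaw -4.27 F [-0.9  0.6 -1.7] gap 0.686 t 42.3 j7 -1.87 tilt [ 0.026  0.008 -1.   ]
```

>>> {"op": "arm_command", "data": {
  "commands": "-1 -0.5 0 0;-1 -0.5 5 0;-1 -0.5 15 0;-1 -0.5 25 0;-1 -0.5 31 0;-1 -0.5 33 0;-1 -0.5 33 0;-1 -0.5 33 0;-1 -0.5 33 0;-1 -0.5 33 0"
}}

```text
t: 43.3
tcp_pos: [0.6067, 0.0049, 0.1518]
ee_rot: [0.999, -0.037, 0.013, -0.005]
wrist_force: [-0.7, 0.7, -1.2]
finger_gap: 0.689
```

```bash
python3 -c "
from h import *
im=optics.capture('side'); crop(im,230,150,130,110,6,'s20')
go(vw(-79,.8,122.5),-4.2)
"
```

```text
move [-0.7  0.4 29.2] roll -0.1 (half-turn alt -0.1 ) now vise [-79.1   0.9 151.8] yaw -4.27 F [-0.3  0.3 -2.1] gap 0.689 t 43.4 j7 -1.88 tilt [ 0.027  0.008 -1.   ]
```

View pics/s20.png

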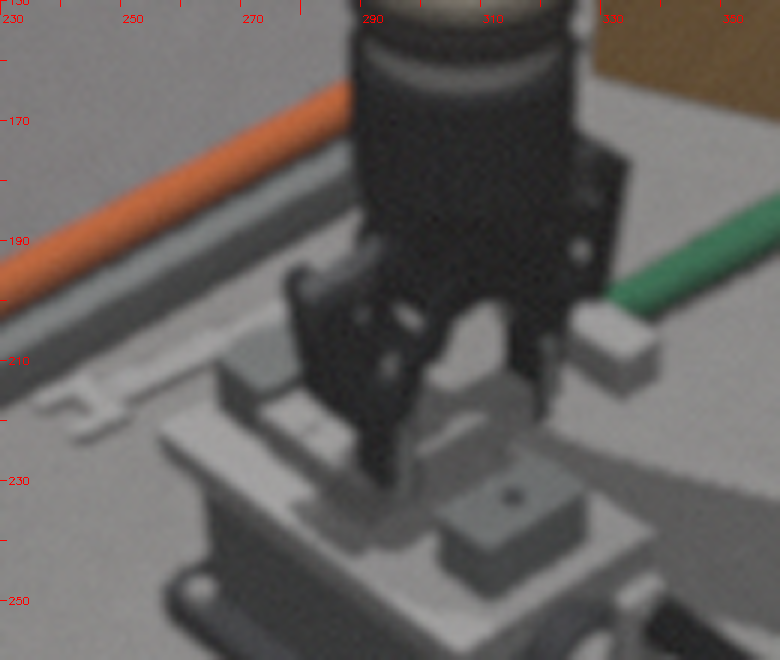

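>>> {"op": "arm_command", "data": {
  "commands": "-0.5 0 4 0;-0.5 0 9 0;-0.5 0 14 0;-0.5 0 19 0;-0.5 0 23 0;-0.5 0 26 0;-0.5 0 28 0;-0.5 0 29 0;-0.5 0 29 0;-0.5 0 29 0"
}}

```text
t: 44.35
tcp_pos: [0.6072, 0.0052, 0.1229]
ee_rot: [0.999, -0.037, 0.014, -0.005]
wrist_force: [0.4, -0.1, -2.0]
finger_gap: 0.684
```

```bash
python3 -c "
from h import *
im=optics.capture('side'); crop(im,230,150,130,110,6,'s21')
go(vw(-72,.8,122),-4.2)
"
```

```text
move [6.6 0.4 1.1] roll -0.1 (half-turn alt -0.1 ) now vise [-78.7   1.2 122.9] yaw -4.28 F [ 0.9  0.7 -1.4] gap 0.685 t 44.4 j7 -1.9 tilt [ 0.027  0.008 -1.   ]
```

View pics/s21.png

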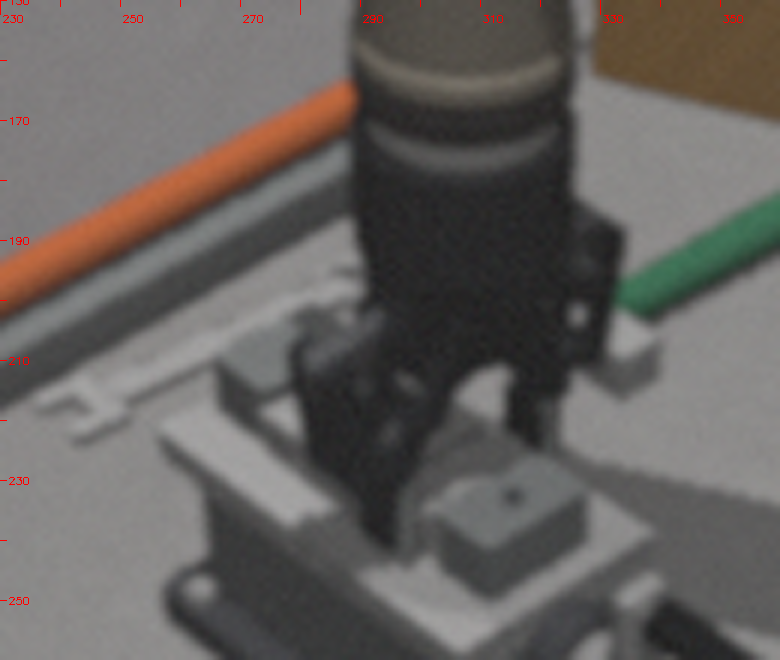

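Bar 4 went between bar 3 and the moving jaw without contact. I'll set it down and slide it toward bar 3.

>>> {"op": "arm_command", "data": {
  "commands": "0 0 0.7 0;0 0 1.2 0;1 0 1.2 0;2 0 1.2 0;3 0 1.2 0;4 0 1.2 0;5 0 1.2 0;6 0 1.2 0;6.5 0 1.2 0;6.5 0 1.2 0"
}}

```text
t: 45.4
tcp_pos: [0.6128, 0.0051, 0.1227]
ee_rot: [0.999, -0.037, 0.013, -0.005]
wrist_force: [-4.7, 0.2, 4.6]
finger_gap: 0.685
```

```bash
python3 -c "
from h import *
go(vw(-72,.8,122),-4.2)
"
```

```text
move [1.  0.8 0.8] roll -0.0 (half-turn alt -0.0 ) now vise [-73.1   1.6 122.7] yaw -4.25 F [-4.7  0.2  4.6] gap 0.685 t 45.4 j7 -1.9 tilt [ 0.026  0.008 -1.   ]
```

>>> {"op": "arm_command", "data": {
  "commands": "0 0 0 0;0 0 0 0;0 0 0 0;0 0 -1 0;0 0 -5 0;0 0 -15 0;0 0 -30 0;0 0 -50 0;0 0 -75 0;0 0 -100 0",
  "grip": -1
}}

```text
t: 46.4
tcp_pos: [0.6104, 0.0045, 0.2252]
ee_rot: [0.999, -0.037, 0.014, -0.005]
wrist_force: [0.6, 0.3, -0.2]
finger_gap: 1.002
```

```bash
python3 -c "
from h import *
im=optics.capture('side'); crop(im,230,150,130,130,6,'s22')
go(vw(-231,1.2,170),-4.2)
"
```

```text
move [-160.3    1.1   54.7] roll -0.1 (half-turn alt -0.1 ) now vise [-72.8   1.5 230.5] yaw -4.25 F [ 1.3 -0.2  2.6] gap 1.004 t 46.5 j7 -1.86 tilt [ 0.037  0.009 -0.999]
```

View pics/s22.png

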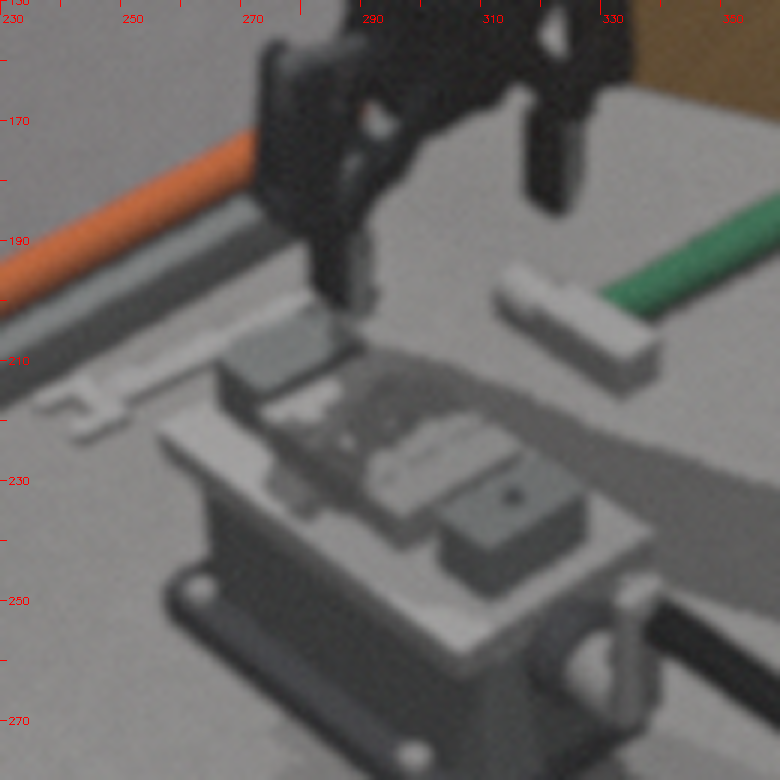

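>>> {"op": "arm_command", "data": {
  "commands": "-15 0 5 0;-40 0 8 0;-70 1 15 0;-100 1 22 0;-130 1 35 0;-150 1 48 0;-161 1 53 0;-161 1 53 0;-161 1 53 0;-161 1 53 0",
  "grip": -0.3
}}

```text
t: 47.45
tcp_pos: [0.4561, 0.0164, 0.1728]
ee_rot: [0.999, -0.037, 0.02, -0.005]
wrist_force: [-1.3, -0.5, -0.0]
finger_gap: 0.65
```

```bash
python3 -c "
from h import *
go(vw(-231,1.2,124),-4.2)
"
```

```text
move [-2.7  0.8 48.8] roll -0.1 (half-turn alt -0.1 ) now vise [-230.2    1.4  172.8] yaw -4.26 F [-1.3 -0.5 -0. ] gap 0.65 t 47.5 j7 -1.83 tilt [ 0.04   0.009 -0.999]
```

>>> {"op": "arm_command", "data": {
  "commands": "-1 0.5 8 0;-1 1 18 0;-2 1 28 0;-2.5 1 38 0;-2.5 1 45 0;-2.5 1 48.5 0;-2.5 1 49 0;-2.5 1 49 0;-2.5 1 49 0;-2.5 1 49 0"
}}

```text
t: 48.45
tcp_pos: [0.4558, 0.016, 0.1242]
ee_rot: [0.999, -0.037, 0.02, -0.005]
wrist_force: [-0.1, 0.5, -0.4]
finger_gap: 0.651
```

>>> {"op": "arm_command", "data": {
  "commands": "0 0 0 0;0 0 0 0;0 0 0 0;0 0 0 0;0 0 0 0;0 0 0 0;0 0 0 0;0 0 0 0;0 0 0 0;0 0 0 0",
  "grip": 1
}}

```text
t: 49.45
tcp_pos: [0.4559, 0.0162, 0.1244]
ee_rot: [0.999, -0.037, 0.02, -0.005]
wrist_force: [-1.9, 1.0, 4.6]
finger_gap: 0.19
```

```bash
python3 -c "
from h import *
arc([-15,-35,-55,-75,-95,-115,-135,-155,-175,-180],cy=1.2,cz=-1.2)
"
```

```text
measured vise [-230.3    1.2  124.4] angle 0.0 radius 45.6 F [-1.9  1.   4.6] gap 0.19 t 49.5
1 11.7 2.0 0;1 25.9 8.4 0;1 37.1 19.4 0;0 43.9 33.4 0;-1 45.4 49.0 0;-1 41.6 64.1 0;-2 32.8 77.0 0;-2 20.1 86.1 0;-2 5.0 90.3 0;-2 1.1 90.5 0
```

>>> {"op": "arm_command", "data": {
  "commands": "0 11.5 2 0;0 26 8.5 0;0 37 19.5 0;-1 44 33.5 0;-2 45.5 49 0;-2 41.5 64 0;-3 33 77 0;-3 20 86 0;-3 5 90 0;-3 1 90.5 0"
}}

```text
t: 50.45
tcp_pos: [0.4563, 0.0172, 0.0339]
ee_rot: [0.999, -0.036, 0.02, -0.005]
wrist_force: [-4.2, -2.6, 11.9]
finger_gap: 0.184
```

```bash
python3 -c "
from h import *
arc([-195,-215,-235,-255,-275,-295,-315,-335,-355,-360],cy=1.2,cz=-.8)
"
```

```text
measured vise [-230.     2.2   33.9] angle 178.7 radius 45.3 F [-4.2 -2.6 11.9] gap 0.184 t 50.5
1 -10.6 -1.6 0;1 -24.9 -8.1 0;2 -36.1 -19.0 0;2 -42.8 -33.1 0;3 -44.4 -48.6 0;4 -40.5 -63.7 0;4 -31.7 -76.6 0;4 -19.0 -85.7 0;5 -3.9 -90.0 0;5 0.0 -90.2 0
```

>>> {"op": "arm_command", "data": {
  "commands": "0.5 -10.5 -2 0;0.5 -25 -8.5 0;1 -36 -19.5 0;1.5 -43 -33 0;2 -44.5 -48.5 0;3 -40.5 -63.5 0;3.5 -32 -76.5 0;3.5 -19 -85.5 0;4 -4 -89.5 0;4 0 -89.5 0"
}}

```text
t: 51.45
tcp_pos: [0.456, 0.0172, 0.1244]
ee_rot: [0.999, -0.036, 0.019, -0.006]
wrist_force: [-4.2, 3.3, 5.4]
finger_gap: 0.189
```

```bash
python3 -c "
from h import *
arc([-10,-20,-30,-40,-50,-60,-65,-70,-75,-75],cy=1.2,cz=-1)
im=optics.capture('side'); crop(im,230,150,130,130,6,'s23')
"
```

```text
measured vise [-230.2    2.2  124.4] angle 1.3 radius 45.4 F [-4.2  3.3  5.4] gap 0.189 t 51.5
1 8.8 1.0 0;1 16.4 2.9 0;1 23.6 6.1 0;1 30.1 10.6 0;1 35.7 16.0 0;0 40.3 22.4 0;0 42.1 25.8 0;0 43.7 29.5 0;-0 44.9 33.2 0;-0 44.9 33.2 0
```

View pics/s23.png

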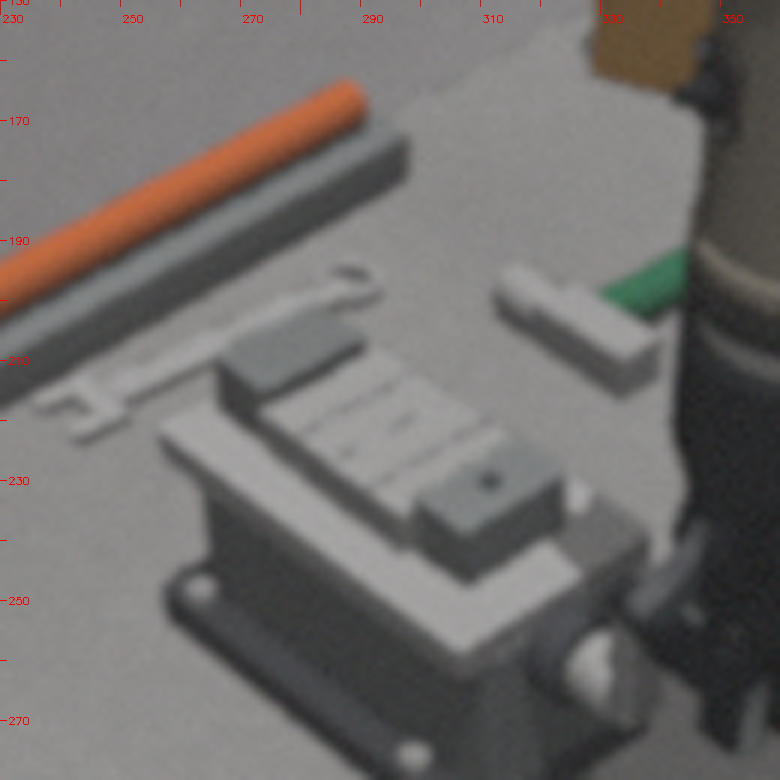

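>>> {"op": "arm_command", "data": {
  "commands": "0 9 1 0;0 16.5 3 0;0 23.5 6 0;0 30 10.5 0;0 35.5 16 0;0 40 22.5 0;0 42 26 0;0 43.5 29.5 0;0 45 33 0;0 45 33 0"
}}

```text
t: 52.5
tcp_pos: [0.4533, -0.0277, 0.0899]
ee_rot: [0.999, -0.036, 0.018, -0.005]
wrist_force: [-2.6, -2.4, -2.7]
finger_gap: 0.19
```

```bash
python3 -c "
from h import *
arc([-80,-85,-90,-95,-100,-103,-106,-109,-112,-112],cy=1.2,cz=-1)
"
```

```text
measured vise [-229.7  -42.8   89.9] angle 283.9 radius 45.3 F [-2.6 -2.4 -2.7] gap 0.19 t 52.5
1 0.4 3.1 0;0 1.0 7.0 0;0 1.2 10.9 0;0 1.0 14.8 0;0 0.6 18.7 0;-0 0.1 21.0 0;-0 -0.4 23.3 0;-0 -1.1 25.6 0;-0 -1.9 27.8 0;-0 -1.9 27.8 0
```

>>> {"op": "arm_command", "data": {
  "commands": "0 0.5 3 0;0 1 7 0;0 1 11 0;0 1 15 0;0 0.5 18.5 0;0 0 21 0;0 -0.5 23.5 0;0 -1 25.5 0;0 -2 28 0;0 -2 28 0"
}}

```text
t: 53.5
tcp_pos: [0.4535, -0.025, 0.0611]
ee_rot: [0.999, -0.036, 0.017, -0.006]
wrist_force: [-4.4, -0.7, -0.5]
finger_gap: 0.189
```

```bash
python3 -c "
from h import *
arc([-115,-118,-121,-124,-127,-130,-130,-130,-130,-130],cy=1.2,cz=-1)
"
```

```text
measured vise [-229.7  -40.    61.1] angle 246.5 radius 44.9 F [-4.4 -0.7 -0.5] gap 0.189 t 53.5
1 -0.4 1.1 0;1 -1.4 3.3 0;1 -2.6 5.3 0;0 -3.8 7.3 0;0 -5.1 9.3 0;0 -6.6 11.1 0;0 -6.6 11.1 0;0 -6.6 11.1 0;0 -6.6 11.1 0;0 -6.6 11.1 0
```

>>> {"op": "arm_command", "data": {
  "commands": "0 -0.5 1 0;0 -1.5 3.5 0;0 -2.5 5.5 0;0 -4 7.5 0;0 -5 9.5 0;0 -6.5 11 0;0 -6.5 11 0;0 -6.5 11 0;0 -6.5 11 0;0 -6.5 11 0"
}}

```text
t: 54.5
tcp_pos: [0.454, -0.0181, 0.0502]
ee_rot: [0.999, -0.036, 0.017, -0.006]
wrist_force: [-5.2, -1.2, 2.7]
finger_gap: 0.193
```

```bash
python3 -c "
from h import *
arc([-118,-121,-124,-127,-130,-133,-136,-139,-142,-145],cy=1.2,cz=-1)
"
```

```text
measured vise [-229.7  -33.2   50.2] angle 230.0 radius 44.9 F [-5.2 -1.2  2.7] gap 0.193 t 54.5
1 5.3 -7.7 0;1 4.1 -5.7 0;1 2.9 -3.7 0;1 1.6 -1.7 0;1 0.1 0.1 0;1 -1.4 1.9 0;1 -3.1 3.6 0;1 -4.8 5.2 0;1 -6.6 6.7 0;0 -8.4 8.2 0
```

>>> {"op": "arm_command", "data": {
  "commands": "0 -1.5 2 0;0 -3 3.5 0;0 -5 5 0;0 -6.5 6.5 0;0 -8.5 8 0;0 -8.5 8 0;0 -8.5 8 0;0 -8.5 8 0;0 -8.5 8 0;0 -8.5 8 0"
}}

```text
t: 55.5
tcp_pos: [0.4546, -0.0104, 0.0428]
ee_rot: [0.999, -0.036, 0.017, -0.005]
wrist_force: [-6.6, -2.9, 8.1]
finger_gap: 0.186
```

```bash
python3 -c "
from h import *
arc([-148,-151,-154,-157,-160,-163,-166,-169,-172,-175],cy=1.2,cz=-1)
im=optics.capture('side'); crop(im,230,150,130,130,6,'s24')
"
```

```text
measured vise [-229.7  -25.4   42.8] angle 216.3 radius 44.9 F [-6.6 -2.9  8.1] gap 0.186 t 55.5
1 -2.7 2.0 0;1 -4.8 3.3 0;1 -6.8 4.4 0;1 -9.0 5.4 0;1 -11.2 6.3 0;0 -13.4 7.0 0;0 -15.6 7.7 0;0 -17.9 8.2 0;0 -20.3 8.6 0;0 -22.6 8.9 0
```

View pics/s24.png

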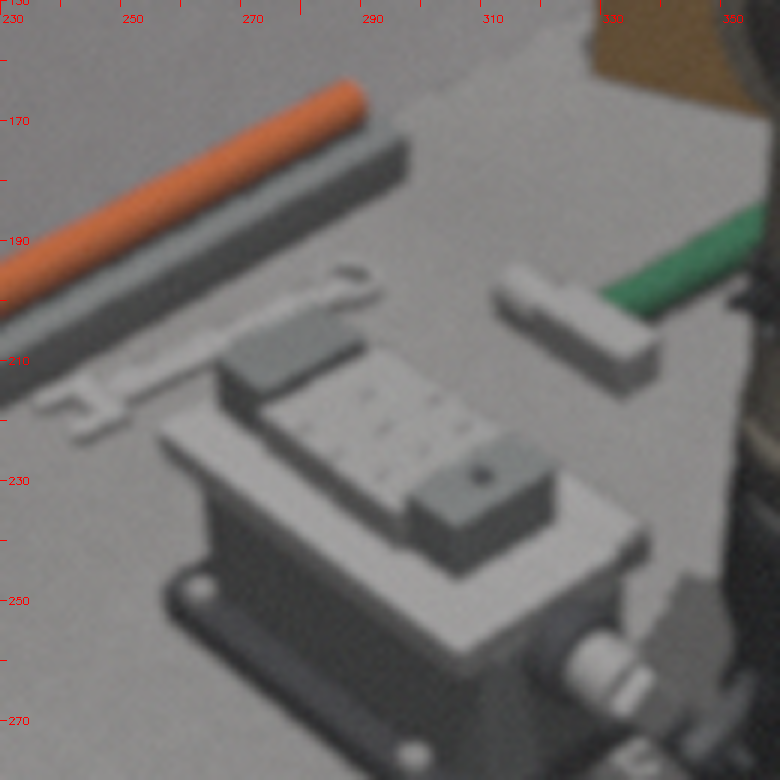

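>>> {"op": "arm_command", "data": {
  "commands": "0 -2.5 2 0;0 -5 3.5 0;0 -7 4.5 0;0 -9 5.5 0;0 -9 5.5 0;0 -9 5.5 0;0 -9 5.5 0;0 -9 5.5 0;0 -9 5.5 0;0 -9 5.5 0"
}}

```text
t: 56.55
tcp_pos: [0.4551, -0.0036, 0.0385]
ee_rot: [0.999, -0.037, 0.016, -0.003]
wrist_force: [-9.1, -6.3, 12.9]
finger_gap: 0.19
```

```bash
python3 -c "
from h import *
arc([-155,-160,-163,-166,-169,-172,-175],cy=1.2,cz=-1)
"
```

```text
measured vise [-229.7  -18.6   38.5] angle 206.0 radius 45.1 F [-9.1 -6.3 12.9] gap 0.19 t 56.5
1 -0.8 0.3 0;1 -4.4 1.8 0;1 -6.6 2.6 0;1 -8.9 3.2 0;1 -11.2 3.8 0;1 -13.5 4.2 0;1 -15.8 4.4 0
```

>>> {"op": "arm_command", "data": {
  "commands": "0 -1.5 0.5 0;0 -3 1 0;0 -5 1.5 0;0 -7 2 0;0 -8 2.5 0;0 -8 2.5 0;0 -8 2.5 0;0 -8 2.5 0;0 -8 2.5 0;0 -8 2.5 0"
}}

```text
t: 57.55
tcp_pos: [0.4553, 0.0001, 0.037]
ee_rot: [0.999, -0.038, 0.015, -0.0]
wrist_force: [-9.6, -9.2, 12.8]
finger_gap: 0.184
```

```bash
python3 -c "
from h import *
arc([-155],cy=1.2,cz=-1)
"
```

```text
measured vise [-229.7  -14.9   37. ] angle 200.9 radius 45.0 F [-9.6 -9.2 12.8] gap 0.184 t 57.5
1 2.9 -1.2 0
```

The jaw has bitten: tangential force is about 13 N at the grip and the row is squared up. I'll release the grip and retreat.

>>> {"op": "arm_command", "data": {
  "commands": "0 0 0 0;0 0 0 0;0 0 0 0;0 0 0 0;0 0 0 0;0 0 0 0;0 0 0 0;0 0 0 0;0 0 0 0;0 0 0 0",
  "grip": -0.3
}}

```text
t: 58.55
tcp_pos: [0.4554, 0.0003, 0.037]
ee_rot: [0.999, -0.038, 0.016, -0.0]
wrist_force: [1.4, -1.0, 0.3]
finger_gap: 0.65
```

>>> {"op": "arm_command", "data": {
  "commands": "0 0 -10 0;0 0 -30 0;0 0 -55 0;0 0 -85 0;0 0 -115 0;0 0 -145 0;0 0 -170 0;0 0 -185 0;0 0 -185 0;0 0 -185 0"
}}

```text
t: 59.55
tcp_pos: [0.4489, 0.0012, 0.2217]
ee_rot: [0.999, -0.038, 0.015, -0.0]
wrist_force: [-0.2, -0.8, -0.1]
finger_gap: 0.648
```

```bash
python3 -c "
from h import *
go([.3,-.4,.25],0)
"
```

```text
move [-117.2  411.3  -32.7] roll -4.3 (half-turn alt -4.3 ) now vise [-236.2  -14.2  221.7] yaw -4.35 F [-0.2 -0.8 -0.1] gap 0.648 t 59.5 j7 -1.76 tilt [ 0.03 -0.   -1.  ]
```

>>> {"op": "arm_command", "data": {
  "commands": "-10 35 -30 0;-22 78 -32 0;-35 122 -32 0;-47 166 -32 0;-60 210 -32 0;-72 254 -32 0;-85 298 -32 0;-97 342 -32 0;-110 385 -32 0;-117 410 -32 0"
}}

```text
t: 60.55
tcp_pos: [0.297, -0.4013, 0.2472]
ee_rot: [0.999, -0.04, 0.013, -0.001]
wrist_force: [-0.9, -0.0, -0.7]
finger_gap: 0.649
```

```bash
python3 -c "
from h import *
im=optics.capture('side'); crop(im,230,180,130,130,6,'s30')
im=optics.capture('top'); crop(im,270,150,90,155,4,'t30'); cv2.imwrite('pics/t30f.png',im[:,:,::-1])
for p in [(-10,30),(-10,-30),(-70,30),(-70,-30),(-80,25),(-80,-25)]: print(p,proj('top',vw(*p,133 if p[0]==-80 else 125))[0].round(1))
"
```

```text
(-10, 30) [301.4 181.6]
(-10, -30) [330.8 184.1]
(-70, 30) [298.7 210.6]
(-70, -30) [328.2 213.1]
(-80, 25) [300.4 215.1]
(-80, -25) [325.2 217.2]
```

View pics/t30.png

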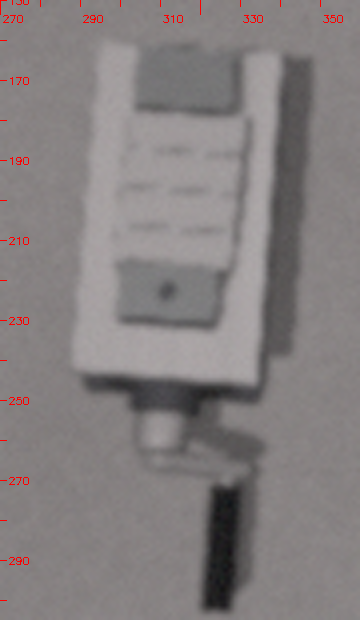

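View pics/s30.png

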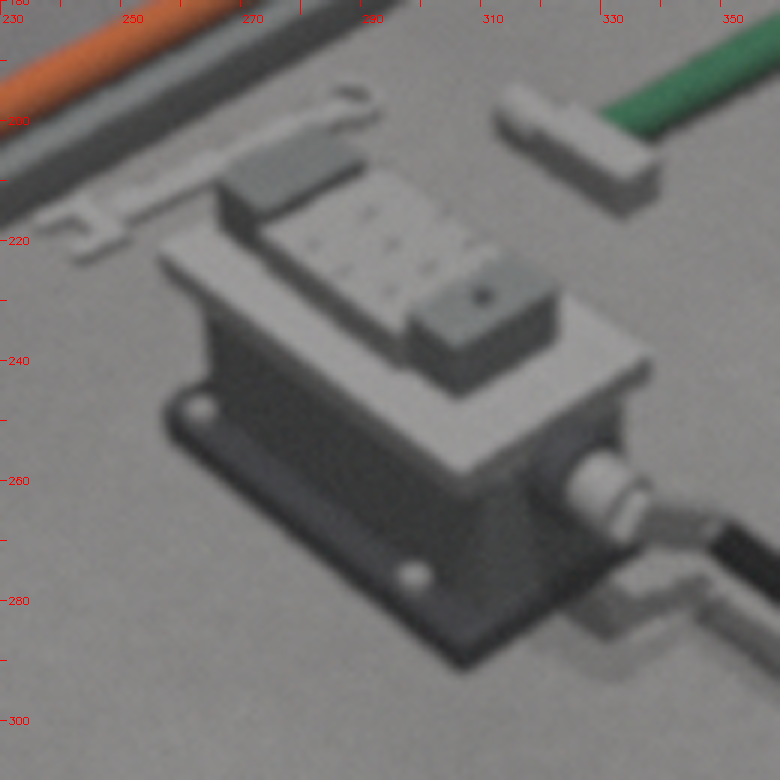

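View pics/t30f.png

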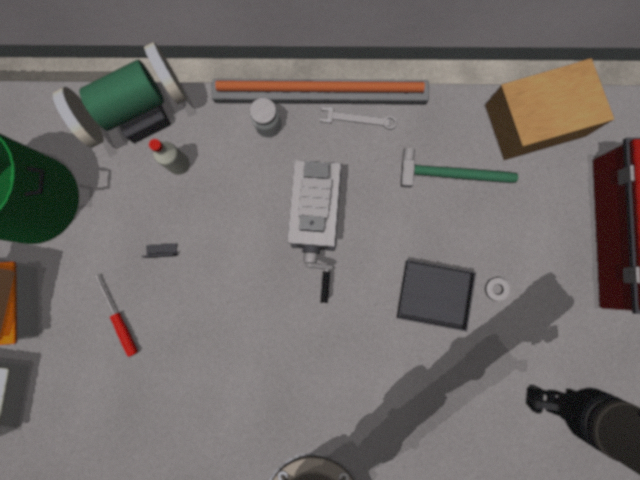

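```bash
python3 -c "
from h import *
for a in (-159,-140,-120,-100,-90,-80):
  r=np.radians(a); P=[vw(x,1.2+45*np.sin(r),79+45*np.cos(r)) for x in(-184,-252)]
  print(a,[proj(n,p)[0].round(1).tolist() for p in P for n in('top','side')])
im=optics.capture('side'); crop(im,320,240,90,80,8,'s31')
"
```

```text
-159 [[317.2, 270.6], [344.1, 278.1], [314.4, 301.9], [366.6, 294.8]]
-140 [[323.0, 271.0], [348.3, 272.9], [320.2, 302.5], [371.0, 289.4]]
-120 [[327.5, 271.2], [351.7, 266.8], [324.7, 303.1], [374.6, 283.2]]
-100 [[330.0, 271.1], [353.7, 260.9], [327.2, 303.5], [376.8, 277.1]]
-90 [[330.3, 271.0], [354.1, 258.1], [327.4, 303.7], [377.3, 274.3]]
-80 [[329.9, 270.8], [354.1, 255.6], [327.1, 303.7], [377.4, 271.9]]
```

View pics/s31.png

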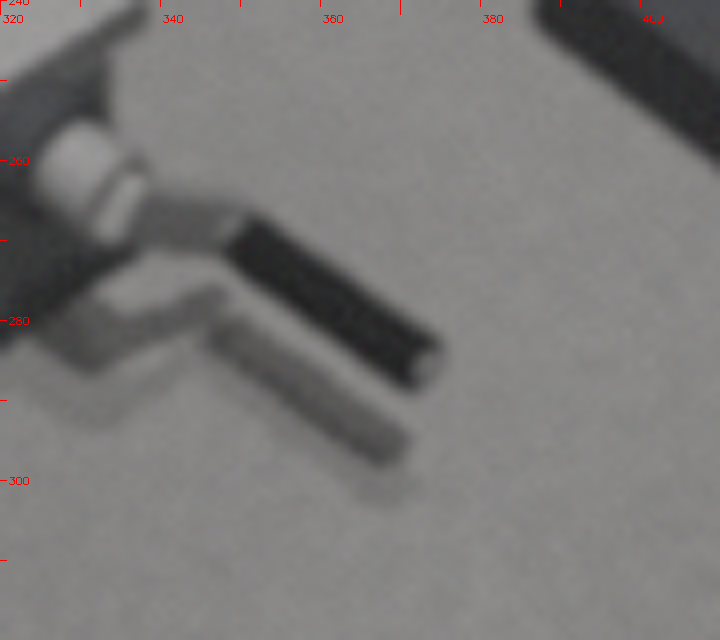

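After release the crank sits near -124°, not the -159° I left it at, so it sprang back about 35°. The clamping force is therefore uncertain. I'll regrip, retighten, then ease the load off under force readings before letting go.

```bash
python3 -c "
from h import *
go(vw(-230,-36,150),-4.2)
"
```

```text
move [ 121.5 -389.1  102.6] roll -0.4 (half-turn alt -0.4 ) now vise [-357.1 -424.7  247.2] yaw -4.6 F [0.5 0.9 0. ] gap 0.644 t 60.7 j7 -0.76 tilt [ 0.028  0.003 -1.   ]
```

>>> {"op": "arm_command", "data": {
  "commands": "12 -40 0 0;26 -85 10 0;40 -130 20 0;54 -175 35 0;68 -220 50 0;82 -265 65 0;96 -310 80 0;110 -350 92 0;119 -380 98 0;121.5 -389 102 0"
}}

```text
t: 61.7
tcp_pos: [0.4528, -0.0143, 0.1496]
ee_rot: [0.999, -0.035, 0.013, -0.004]
wrist_force: [-0.3, -0.3, -0.1]
finger_gap: 0.649
```

>>> {"op": "arm_command", "data": {
  "commands": "0 0 0 0;0 0 0 0;0 0 0 0;0 0 0 0;0 0 0 0;0 0 0 0;0 0 0 0;0 0 0 0;0 0 0 0;0 0 0 0"
}}

```text
t: 62.7
tcp_pos: [0.4528, -0.0143, 0.1496]
ee_rot: [0.999, -0.035, 0.013, -0.004]
wrist_force: [-0.8, 0.2, 0.3]
finger_gap: 0.655
```

```bash
python3 -c "
from h import *
go(vw(-230,-36,54),-4.2)
"
```

```text
move [-1.2  7.4 95.6] roll 0.2 (half-turn alt 0.2 ) now vise [-231.2  -29.4  149.6] yaw -4.01 F [-0.8  0.2  0.3] gap 0.655 t 62.7 j7 -1.75 tilt [ 0.026  0.007 -1.   ]
```

>>> {"op": "arm_command", "data": {
  "commands": "0 4 10 0;0 7 22 0;-1 7.5 38 0;-1 7.5 54 0;-1 7.5 70 0;-1 7.5 83 0;-1 7.5 92 0;-1 7.5 95.5 0;-1 7.5 95.5 0;-1 7.5 95.5 0"
}}

```text
t: 63.7
tcp_pos: [0.4541, -0.021, 0.0543]
ee_rot: [0.999, -0.035, 0.013, -0.004]
wrist_force: [1.4, 0.3, -0.2]
finger_gap: 0.65
```

```bash
python3 -c "
from h import *
arc([-124],cy=1.2,cz=-1)
im=optics.capture('side'); crop(im,310,220,90,80,8,'s32')
"
```

```text
measured vise [-229.4  -36.    54.3] angle 236.5 radius 44.6 F [ 1.4  0.3 -0.2] gap 0.65 t 63.7
0 0.1 0.5 0
```

View pics/s32.png

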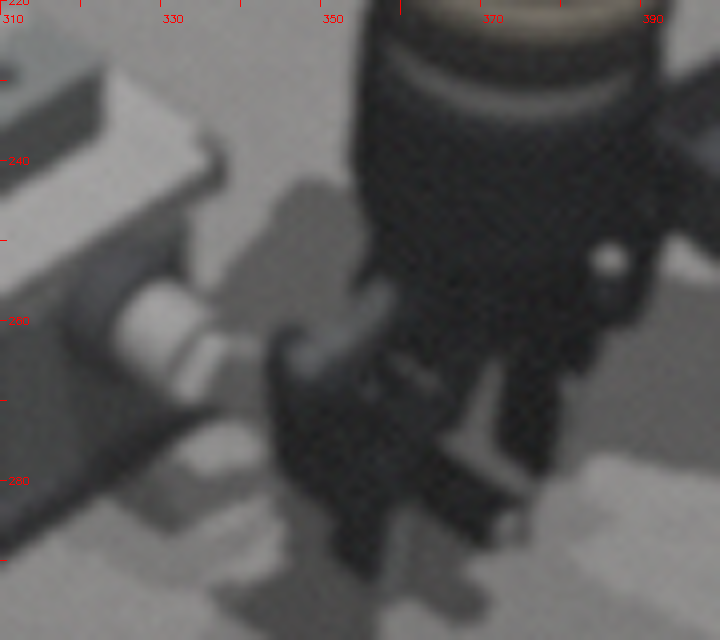

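>>> {"op": "arm_command", "data": {
  "commands": "0 0 0 0;0 0 0 0;0 0 0 0;0 0 0 0;0 0 0 0;0 0 0 0;0 0 0 0;0 0 0 0;0 0 0 0;0 0 0 0",
  "grip": 1
}}

```text
t: 64.75
tcp_pos: [0.4548, -0.0207, 0.055]
ee_rot: [0.999, -0.035, 0.014, -0.004]
wrist_force: [-1.7, 1.4, 5.9]
finger_gap: 0.189
```

```bash
python3 -c "
from h import *
arc([-128,-132,-136,-140,-144,-148,-152,-156,-160,-164],cy=1.2,cz=-1)
"
```

```text
measured vise [-228.7  -35.6   55. ] angle 236.9 radius 44.0 F [-1.7  1.4  5.9] gap 0.189 t 64.8
-0 -1.3 3.7 0;-0 -3.3 6.1 0;-1 -5.5 8.4 0;-1 -7.8 10.5 0;-1 -10.3 12.5 0;-1 -12.8 14.2 0;-1 -15.6 15.8 0;-1 -18.4 17.2 0;-1 -21.3 18.4 0;-1 -24.2 19.4 0
```

>>> {"op": "arm_command", "data": {
  "commands": "0 -1 3.5 0;0 -3 6 0;0 -5.5 8 0;-0.5 -8 10.5 0;-0.5 -10.5 12 0;-0.5 -10.5 12 0;-0.5 -10.5 12 0;-0.5 -10.5 12 0;-0.5 -10.5 12 0;-0.5 -10.5 12 0"
}}

```text
t: 65.75
tcp_pos: [0.4556, -0.0102, 0.0441]
ee_rot: [0.999, -0.035, 0.014, -0.004]
wrist_force: [-2.9, 0.2, 12.5]
finger_gap: 0.189
```

```bash
python3 -c "
from h import *
arc([-148,-152,-156,-160,-164,-168,-172,-176],cy=1.2,cz=-1)
"
```

```text
measured vise [-228.7  -25.1   44.1] angle 217.1 radius 43.7 F [-2.9  0.2 12.5] gap 0.189 t 65.8
-0 -2.5 3.3 0;-0 -5.2 4.9 0;-0 -8.0 6.3 0;-0 -10.9 7.5 0;-1 -13.9 8.5 0;-1 -16.9 9.3 0;-1 -20.0 9.9 0;-1 -23.1 10.2 0
```

>>> {"op": "arm_command", "data": {
  "commands": "0 -2.5 2.5 0;0 -5 4 0;0 -8 5.5 0;0 -11 6.5 0;0 -14 7.5 0;0 -15.5 8 0;0 -15.5 8 0;0 -15.5 8 0;0 -15.5 8 0;0 -15.5 8 0"
}}

```text
t: 66.75
tcp_pos: [0.4565, 0.001, 0.038]
ee_rot: [0.999, -0.036, 0.014, -0.0]
wrist_force: [-7.2, -6.6, 20.5]
finger_gap: 0.193
```

```bash
python3 -c "
from h import *
arc([-160,-156,-152,-148,-144,-140],cy=1.2,cz=0)
"
```

```text
measured vise [-228.6  -13.9   38. ] angle 199.8 radius 44.6 F [-7.2 -6.6 20.5] gap 0.193 t 66.8
-0 0.3 0.3 0;-0 3.2 -0.9 0;-0 6.0 -2.3 0;-0 8.7 -3.9 0;-0 11.4 -5.6 0;-0 13.8 -7.6 0
```

>>> {"op": "arm_command", "data": {
  "commands": "0 0 0 0;0 0 0 0;0 0 0 0;0 0 0 0;0 0 0 0;0 0 0 0;0 0 0 0;0 0 0 0;0 0 0 0;0 0 0 0"
}}

```text
t: 67.75
tcp_pos: [0.4562, -0.0023, 0.0395]
ee_rot: [0.999, -0.037, 0.013, 0.002]
wrist_force: [-5.2, -5.0, 18.9]
finger_gap: 0.185
```

```bash
python3 -c "
from h import *
arc([-160,-156,-152,-148,-144,-140],cy=1.2,cz=0)
"
```

```text
measured vise [-228.6  -17.2   39.5] angle 204.5 radius 44.5 F [-5.2 -5.  18.9] gap 0.185 t 67.8
-0 -3.0 1.8 0;-0 -0.1 0.6 0;-0 2.7 -0.8 0;-0 5.4 -2.3 0;-0 8.0 -4.1 0;-0 10.5 -6.0 0
```

>>> {"op": "arm_command", "data": {
  "commands": "0 1 -1 0;0 2 -1.5 0;0 3 -2 0;0 4 -2.7 0;0 5.5 -3.5 0;0 5.5 -3.5 0;0 5.5 -3.5 0;0 5.5 -3.5 0;0 5.5 -3.5 0;0 5.5 -3.5 0"
}}

```text
t: 68.75
tcp_pos: [0.4556, -0.0092, 0.0437]
ee_rot: [0.999, -0.037, 0.013, 0.004]
wrist_force: [-3.0, -0.4, 10.1]
finger_gap: 0.192
```

```bash
python3 -c "
from h import *
arc([-150,-146,-142,-138,-134],cy=1.2,cz=0)
"
```

```text
measured vise [-228.7  -24.2   43.7] angle 215.0 radius 44.3 F [-3.  -0.4 10.1] gap 0.192 t 68.8
-0 -2.9 2.7 0;-0 -0.2 1.0 0;-0 2.4 -0.8 0;-0 4.8 -2.8 0;-0 7.0 -5.0 0
```

>>> {"op": "arm_command", "data": {
  "commands": "0 1 -0.5 0;0 2 -1 0;0 3 -1.5 0;0 4 -2.3 0;0 4.5 -2.7 0;0 4.5 -2.7 0;0 4.5 -2.7 0;0 4.5 -2.7 0;0 4.5 -2.7 0;0 4.5 -2.7 0"
}}

```text
t: 69.75
tcp_pos: [0.4553, -0.0134, 0.047]
ee_rot: [0.999, -0.037, 0.013, 0.004]
wrist_force: [-2.3, 1.3, 7.8]
finger_gap: 0.194
```

```bash
python3 -c "
from h import *
arc([-142,-138,-134,-130,-126],cy=1.2,cz=0)
"
```

```text
measured vise [-228.7  -28.4   47. ] angle 221.9 radius 44.3 F [-2.3  1.3  7.8] gap 0.194 t 69.8
-0 -1.9 2.4 0;-0 0.5 0.4 0;-0 2.8 -1.7 0;-0 4.9 -4.1 0;-0 6.9 -6.5 0
```

>>> {"op": "arm_command", "data": {
  "commands": "0 1 -0.7 0;0 2 -1.3 0;0 3 -2 0;0 3.5 -2.5 0;0 3.5 -2.5 0;0 3.5 -2.5 0;0 3.5 -2.5 0;0 3.5 -2.5 0;0 3.5 -2.5 0;0 3.5 -2.5 0"
}}

```text
t: 70.75
tcp_pos: [0.4551, -0.0163, 0.0498]
ee_rot: [0.999, -0.037, 0.013, 0.003]
wrist_force: [-1.5, 2.3, 6.2]
finger_gap: 0.19
```

```bash
python3 -c "
from h import *
arc([-134,-130,-126],cy=1.2,cz=0)
"
```

```text
measured vise [-228.7  -31.3   49.8] angle 227.0 radius 44.4 F [-1.5  2.3  6.2] gap 0.19 t 70.8
-0 -0.1 1.0 0;-0 2.0 -1.3 0;-0 3.9 -3.8 0
```

>>> {"op": "arm_command", "data": {
  "commands": "0 0 0 0;0 0 0 0;0 0 0 0;0 0 0 0;0 0 0 0;0 0 0 0;0 0 0 0;0 0 0 0;0 0 0 0;0 0 0 0",
  "grip": -0.3
}}

```text
t: 71.75
tcp_pos: [0.4551, -0.0163, 0.0498]
ee_rot: [0.999, -0.037, 0.013, 0.003]
wrist_force: [-0.0, 0.6, -0.4]
finger_gap: 0.652
```

```bash
python3 -c "
from h import *
arc([-134,-130,-126],cy=1.2,cz=0)
im=optics.capture('side'); crop(im,310,220,90,80,8,'s33')
"
```

```text
measured vise [-228.7  -31.3   49.8] angle 227.1 radius 44.4 F [-0.   0.6 -0.4] gap 0.652 t 71.8
-0 -0.1 1.0 0;-0 2.0 -1.3 0;-0 3.9 -3.8 0
```

View pics/s33.png

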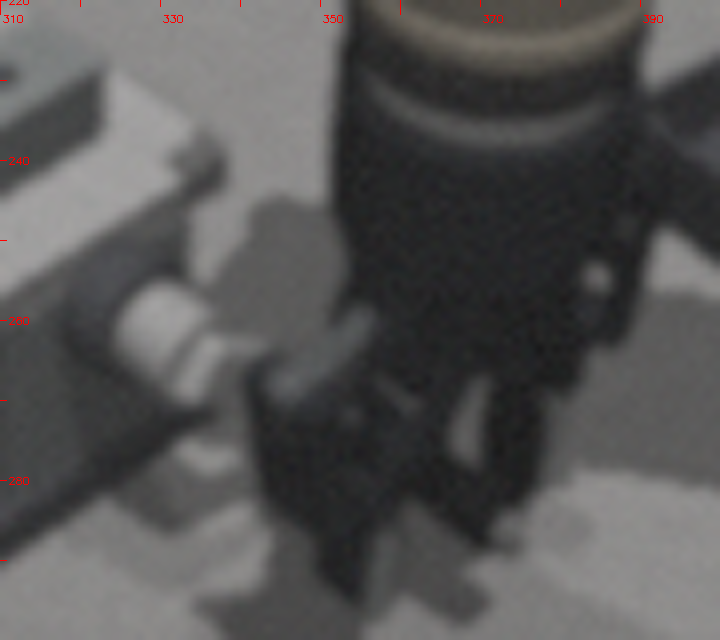

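>>> {"op": "arm_command", "data": {
  "commands": "0 0 -10 0;0 0 -30 0;0 0 -55 0;0 0 -85 0;0 0 -115 0;0 0 -145 0;0 0 -170 0;0 0 -175 0;0 0 -175 0;0 0 -175 0"
}}

```text
t: 72.8
tcp_pos: [0.4497, -0.015, 0.2238]
ee_rot: [0.999, -0.037, 0.012, 0.003]
wrist_force: [-0.2, 0.1, 0.1]
finger_gap: 0.647
```

>>> {"op": "arm_command", "data": {
  "commands": "-10 35 -10 0;-22 78 -10 0;-35 122 -10 0;-47 166 -10 0;-60 210 -10 0;-72 254 -10 0;-85 298 -10 0;-97 342 -10 0;-107 370 -10 0;-110 380 -10 0"
}}

```text
t: 73.8
tcp_pos: [0.3084, -0.3888, 0.2312]
ee_rot: [0.999, -0.04, 0.01, 0.003]
wrist_force: [0.1, 0.8, -0.7]
finger_gap: 0.651
```

```bash
python3 -c "
from h import *
im=optics.capture('side'); crop(im,320,240,90,80,8,'s34'); cv2.imwrite('pics/s34f.png',im[:,:,::-1])
im=optics.capture('top'); crop(im,270,150,90,155,4,'t34')
# 2D fit of sleeve shift vs previous
"
```

```text
(no output)
```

View pics/s34.png

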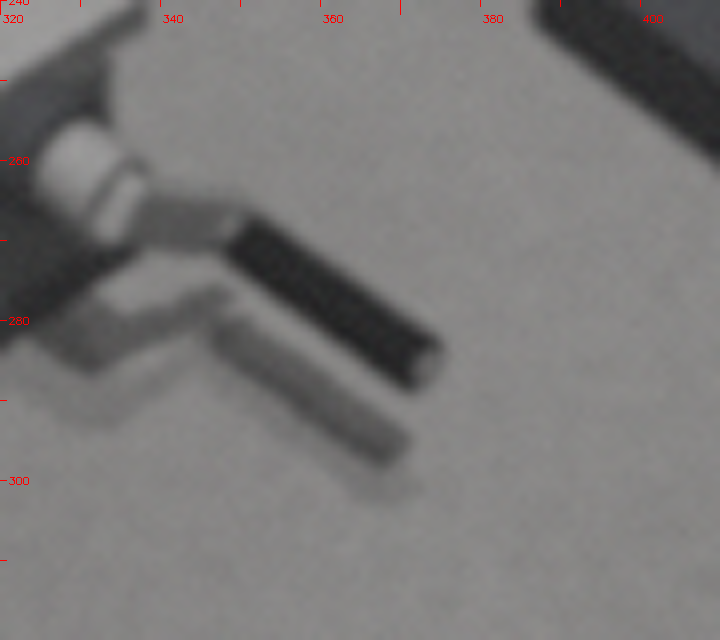

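View pics/t34.png

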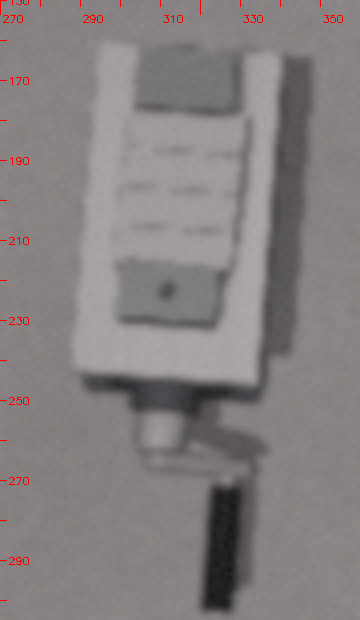

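The crank settles at the same rest angle both times, about -124°, which is 4–5° past the nominal bar contact at -120°. I'll check that it isn't creeping, then test the clamping with a gentle sideways fingertip push on a bar end.

```bash
python3 -c "
from h import *
go(vw(-42,75,200),-4.2)
"
```

```text
move [ 301.5 -486.9   36.7] roll -0.2 (half-turn alt -0.2 ) now vise [-345.8 -410.8  231.7] yaw -4.36 F [ 0.1  0.1 -0.5] gap 0.646 t 73.9 j7 -0.79 tilt [ 0.022 -0.005 -1.   ]
```

>>> {"op": "arm_command", "data": {
  "commands": "25 -42 0 0;52 -84 0 0;78 -126 0 0;104 -168 0 0;130 -210 0 0;156 -252 0 0;182 -294 0 0;208 -336 0 0;230 -372 0 0;240 -388 0 0",
  "grip": 1
}}

```text
t: 74.9
tcp_pos: [0.5799, -0.008, 0.2352]
ee_rot: [0.999, -0.032, 0.011, -0.001]
wrist_force: [-0.6, -0.1, 0.6]
finger_gap: -0.002
```

```bash
python3 -c "
from h import *
go(vw(-31,65,170),-4.2)
"
```

```text
move [ 73.1 -78.1  67. ] roll 0.5 (half-turn alt 0.5 ) now vise [-104.9  -13.9  235.2] yaw -3.69 F [-0.6 -0.1  0.6] gap -0.002 t 74.9 j7 -1.77 tilt [ 0.021  0.001 -1.   ]
```

>>> {"op": "arm_command", "data": {
  "commands": "15 -16 5 0.5;32 -34 15 0.5;50 -55 30 0.5;64 -70 48 0.5;72 -77 62 0.5;73 -78 66 0.5;73 -78 66 0.5;73 -78 66 0.5;73 -78 66 0.5;73 -78 66 0.5"
}}

```text
t: 75.9
tcp_pos: [0.6594, 0.0643, 0.1722]
ee_rot: [0.999, -0.037, 0.012, -0.001]
wrist_force: [0.2, 0.7, 0.2]
finger_gap: -0.001
```

```bash
python3 -c "
from h import *
go(vw(-31,62,130),-4.2)
im=optics.capture('side'); crop(im,230,170,130,110,6,'s40')
"
```

```text
move [-1.1  2.1 42.2] roll -0.1 (half-turn alt -0.1 ) now vise [-30.8  64.  172.2] yaw -4.27 F [0.2 0.7 0.2] gap -0.001 t 75.9 j7 -1.92 tilt [ 0.023  0.    -1.   ]
```

View pics/s40.png

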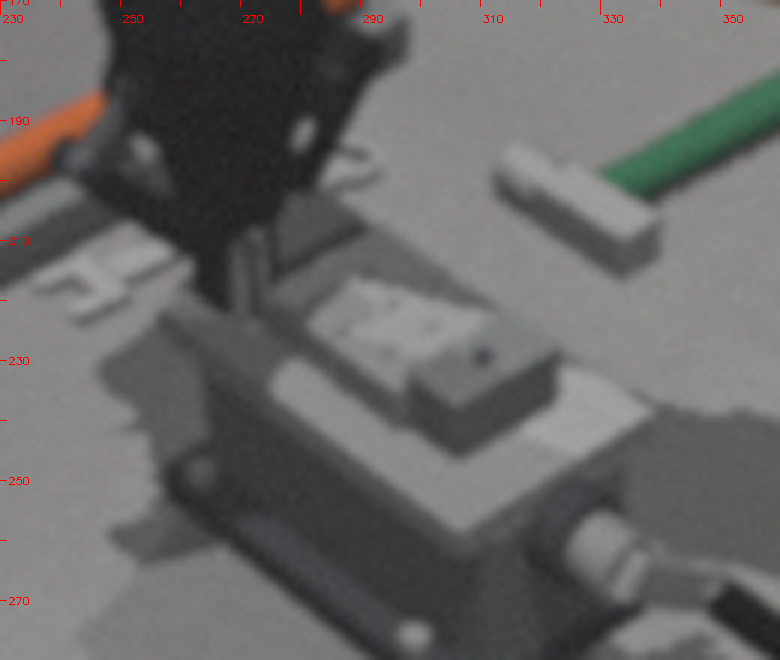

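>>> {"op": "arm_command", "data": {
  "commands": "0 0 8 0;0 0 18 0;0 0 28 0;0 0 36 0;-1 0 40 0;-1 2 42 0;-1 5 42 0;-1 8 42 0;-1 8 42 0;-1 8 42 0"
}}

```text
t: 76.95
tcp_pos: [0.6591, 0.0563, 0.1304]
ee_rot: [0.999, -0.037, 0.012, -0.001]
wrist_force: [0.0, -0.3, -1.0]
finger_gap: 0.001
```

```bash
python3 -c "
from h import *
go(vw(-31,45,130),-4.2)
"
```

```text
move [-0.4 11.1  0.4] roll -0.1 (half-turn alt -0.1 ) now vise [-30.6  56.1 130.4] yaw -4.29 F [ 0.  -0.3 -1. ] gap 0.001 t 77.0 j7 -1.92 tilt [ 0.024  0.001 -1.   ]
```

>>> {"op": "arm_command", "data": {
  "commands": "0 1.5 0 0;0 3 0 0;0 4.5 0 0;0 6 0 0;0 7.5 0 0;0 9 0 0;0 10 0 0;0 10 0 0;0 10 0 0;0 10 0 0"
}}

```text
t: 77.95
tcp_pos: [0.6583, 0.0465, 0.1304]
ee_rot: [0.999, -0.037, 0.012, -0.001]
wrist_force: [-0.3, -0.8, -0.3]
finger_gap: 0.001
```

```bash
python3 -c "
from h import *
go(vw(-31,45,130),-4.2)
"
```

```text
move [-0.3  1.2  0.4] roll -0.1 (half-turn alt -0.1 ) now vise [-30.7  46.2 130.4] yaw -4.28 F [-0.3 -0.8 -0.3] gap 0.001 t 78.0 j7 -1.91 tilt [ 0.024  0.001 -1.   ]
```

>>> {"op": "arm_command", "data": {
  "commands": "0 0.5 0 0;0 1 0 0;0 1.5 0 0;0 2 0 0;0 2.5 0 0;0 3 0 0;0 3 0 0;0 3 0 0;0 3 0 0;0 3 0 0"
}}

```text
t: 78.95
tcp_pos: [0.6581, 0.0451, 0.1305]
ee_rot: [0.999, -0.037, 0.012, -0.002]
wrist_force: [0.8, 5.4, -0.6]
finger_gap: 0.003
```

```bash
python3 -c "
from h import *
go(vw(-31,40,130),-4.2)
im=optics.capture('side'); crop(im,230,170,130,110,6,'s41')
"
```

```text
move [-0.3  4.8  0.4] roll -0.0 (half-turn alt -0.0 ) now vise [-30.7  44.8 130.5] yaw -4.22 F [ 0.8  5.4 -0.6] gap 0.003 t 79.0 j7 -1.9 tilt [ 0.024  0.003 -1.   ]
```

View pics/s41.png

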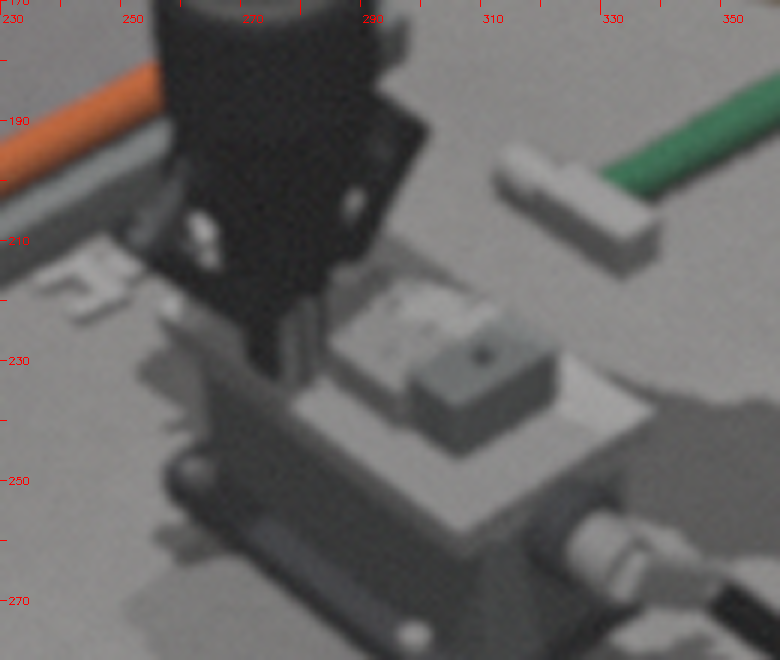

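>>> {"op": "arm_command", "data": {
  "commands": "0 1 0 0;0 2 0 0;0 3 0 0;0 4 0 0;0 4 0 0;0 4 0 0;0 4 0 0;0 4 0 0;0 4 0 0;0 4 0 0"
}}

```text
t: 80.0
tcp_pos: [0.6581, 0.045, 0.1306]
ee_rot: [0.999, -0.035, 0.012, -0.004]
wrist_force: [2.3, 8.3, -1.8]
finger_gap: -0.002
```

```bash
python3 -c "
from h import *
go(vw(-31,70,130),-4.2)
"
```

```text
move [ -0.2 -25.3   0.8] roll 0.1 (half-turn alt 0.1 ) now vise [-30.8  44.7 130.6] yaw -4.07 F [ 2.3  8.3 -1.8] gap -0.002 t 80.0 j7 -1.9 tilt [ 0.025  0.008 -1.   ]
```

>>> {"op": "arm_command", "data": {
  "commands": "0 2 0 0;0 4 0 0;0 6 0 0;0 8 0 0;0 9 0 0;0 9 0 0;0 9 0 0;0 9 0 0;0 9 0 0;0 9 0 0"
}}

```text
t: 81.0
tcp_pos: [0.6579, 0.0447, 0.1307]
ee_rot: [0.999, -0.033, 0.013, -0.01]
wrist_force: [4.0, 13.1, -3.6]
finger_gap: -0.002
```

```bash
python3 -c "
from h import *
go(vw(-31,70,130),-4.2)
"
```

```text
move [  0.1 -25.6   1.3] roll 0.4 (half-turn alt 0.4 ) now vise [-30.9  44.4 130.7] yaw -3.76 F [ 4.  13.1 -3.6] gap -0.002 t 81.0 j7 -1.88 tilt [ 0.028  0.02  -0.999]
```

The bar doesn't move under a 13 N push. A loose bar would slide at about 1 N, so the vise is clamping. I'll back off, lift and park.

>>> {"op": "arm_command", "data": {
  "commands": "0 -8 0 0;0 -18 0 0;0 -22 -5 0;0 -22 -20 0;0 -22 -40 0;0 -22 -65 0;0 -22 -90 0;0 -22 -100 0;0 -22 -100 0;0 -22 -100 0"
}}

```text
t: 82.0
tcp_pos: [0.6562, 0.0639, 0.2306]
ee_rot: [0.999, -0.033, 0.013, -0.01]
wrist_force: [-0.7, 0.2, 0.5]
finger_gap: -0.0
```

>>> {"op": "arm_command", "data": {
  "commands": "-30 0 -10 0;-65 0 -10 0;-100 0 -10 0;-135 15 -10 0;-170 45 -10 0;-200 85 -10 0;-225 130 -10 0;-245 175 -10 0;-255 215 -10 0;-260 250 -10 0"
}}

```text
t: 83.0
tcp_pos: [0.3772, -0.1706, 0.2275]
ee_rot: [0.999, -0.034, 0.011, -0.01]
wrist_force: [0.5, -1.1, -0.6]
finger_gap: 0.0
```

>>> {"op": "arm_command", "data": {
  "commands": "0 40 0 0;0 80 0 0;0 120 0 0;0 160 0 0;0 190 0 0;0 200 0 0;0 200 0 0;0 200 0 0;0 200 0 0;0 200 0 0"
}}

```text
t: 84.0
tcp_pos: [0.3641, -0.3684, 0.2235]
ee_rot: [0.999, -0.033, 0.011, -0.01]
wrist_force: [0.3, -0.2, -0.3]
finger_gap: 0.003
```

```bash
python3 -c "
from h import *
go(vw(-31,70,130),-4.2)
im=optics.capture('side'); crop(im,230,180,130,110,6,'s50')
im=optics.capture('top'); cv2.imwrite('pics/t50.png',im[:,:,::-1])
"
```

```text
move [ 263.6 -455.1  109.1] roll 0.4 (half-turn alt 0.4 ) now vise [-293.8 -389.1  223.5] yaw -3.81 F [ 0.3 -0.2 -0.3] gap 0.003 t 84.0 j7 -0.86 tilt [ 0.024  0.02  -1.   ]
```

View pics/s50.png

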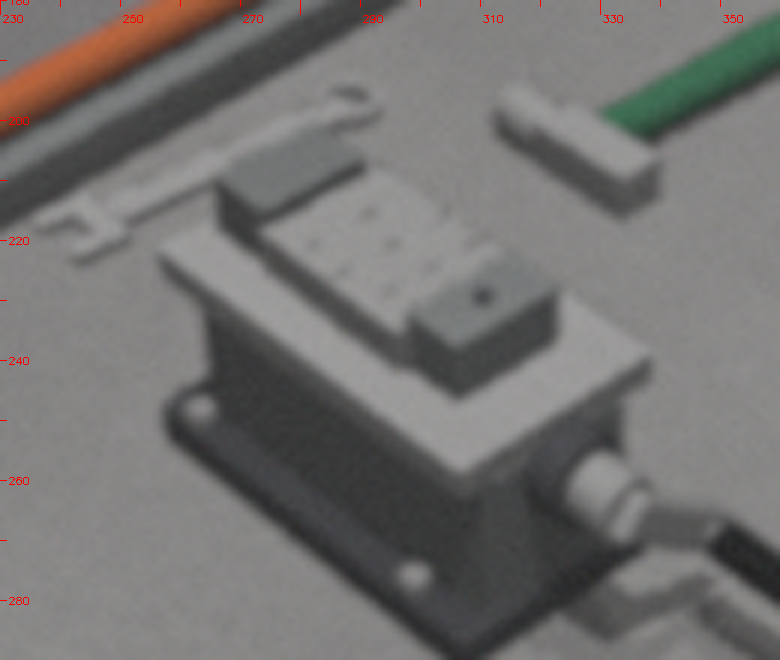

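View pics/t50.png

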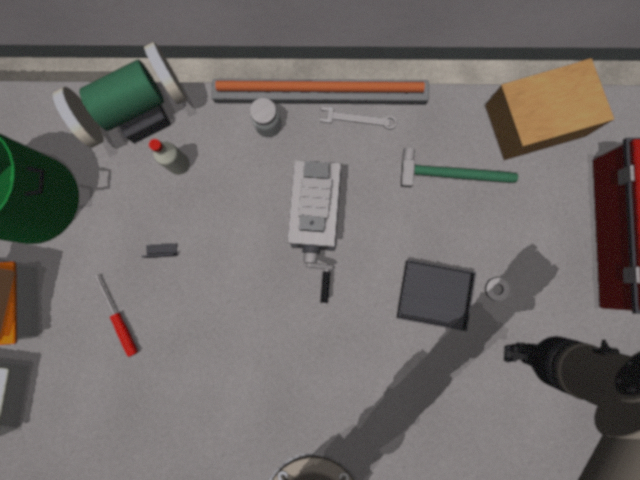

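All four bars lie flat and flush between the jaws, at about (316,196) in the top view. The angle iron, bearing and tray haven't moved and the arm is clear, so I'll hand in.

```bash
python3 -c "
from rig import manip
print(manip.close_job())"
```

```text
the job is handed in; nothing more can be done
None
```

I clamped all four bars in the vise, flat and side by side in one row about centred along the jaws, and handed the job in at about 84 s. There was no slug or bush in the vise, so nothing went into the tray. One bar got knocked about 35 mm aside during the run, so I measured it again before picking it up.

- **Placement:** the last pictures show the row flat, square and flush between the jaws. The angle iron, bearing and tray are where they started, and the arm is clear of everything.
- **Clamping:** I cranked the vise to about 13 N at the grip, twice. After each release the crank sprang back about 35° at most, to about 4–5° past where the jaw first touches the bars. I have no direct reading of the jaw force.
- **Push test:** because of that spring-back, I pushed one bar end sideways with 13 N and it did not slip. A loose bar should slide at about 1 N. I take this as clamped above the required 10 N, but that depends on the friction, which is not known exactly.

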